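# Refit the grille in a dust filter drawer

## Robot

A 6-joint arm with a two-finger parallel gripper is mounted at the origin on the work surface. World frame = base frame: x ahead of the robot, y to its left, z up, the work surface at z = 0. Lengths are in m, angles in rad, forces in N, time in s.
With the tool pointing down it reaches from about 0.425 to 0.95 m from the base axis. Payload 3.5 kg.
Tool frame: the origin (TCP) lies at the very end of the fingers, on their centre line; the grasp point (between the pads) lies ctrl.grip_point_offset behind it (ctrl.grip_point_offset is the distance from the TCP to the grasp point, in m); z points along the fingers, y is the direction in which the jaws open and shut (so a half turn about z gives the same grasp; the last joint's range is limited). The gripper opens to 85 mm and grips with 20 to 120 N. Pads are 22 mm wide; open, the fingers measure 114 mm over their backs; the gripper's body (76 mm by 85 mm) begins 54 mm behind the grasp point. The pads swing forward as they close: fully open they stand 13 mm farther back than shut.
Start: joints at [1.173, 0.286, 1.577, -0, 1.279, -0.15], TCP at [0.166, 0.654, 0.231] pointing down, gripper open.
Joint ranges: [-2.77, 2.77], [-0.9, 2.22], [0.21, 2.48], [-1.53, 4.67], [0.24, 2.81], [-2.84, 2.84]. Speed limits (rad/s): [2.79, 2.79, 3.14, 3.14, 3.14, 3.14].

## Interface

Orientations are given as a unit quaternion [x, y, z, w].
In Python, from plant import ctrl gives the robot as it stands.
- The arm moves only by the tool servo_tool, never from a script. Its argument "increments" is a list of rows, each a list of 5 numbers: the opening, from 0 (shut) to 1 (fully open), then the shift along the world's x, y, z in units of 40 mm (1.0 is 40 mm), then the turn about the world's z in units of 5 degrees (1.0 is 5 degrees). A call has exactly 10 rows; each row is the pose to reach, as a shift and turn from the pose measured when the call began; what a row does not reach only later rows make up. A row lasts 1/12 s, in which the tool goes at most 41.7 mm and 7.16 degrees, less where a joint would pass 70% of its speed; a pose out of reach is approached as far as the arm can. A call with a gripper value outside its range is refused whole. The fingers move at their own pace and stop on an object; "grip_force" is the grip in N (left out, the last holds). Time passes only in rows, so rows that repeat a pose let the fingers close, or fill a call up. It gives the time, the measured TCP pose, the force and the opening at its end, in the units of the state.
- ctrl.get_state(): the state, without advancing time (a new reading comes with each control period).
- ctrl.read_camera(name): name is "side" or "top" or "wrist"; returns a dict with "frame" (400x640x3 uint8, red, green, blue), "K" (3x3 intrinsics, pixels), "distortion" ([k1, k2, p1, p2, k3] as OpenCV has them; the pictures are not rectified), "extrinsics" (4x4, takes a point from camera to world coordinates). Camera axes: x right, y down, z forward; pixel columns grow to the right and rows downward; lengths in m; the calibration is good to about 2 mm. A picture is of the moment at which its call begins. There is no depth.
- ctrl.sign_off(): hands the job in, once; it reports no verdict.
Trained networks look in a picture, given as the dict that the camera call returned (one of the last four; its "shot" number tells which), for a name from the list of things; names that differ only in an ending like _2 or _b are one class to them, and where a whole thing is asked for, a point or a joint stands for the part that bears it (a point fixed in the world has none). Each returns a list of dicts, best first, with "conf" (0 to 1); they miss things now and then, are a little off and sometimes report something else, mostly with a low value. They report only what shows in the picture. A call takes as long as a camera call. They do not tell look-alikes from the thing itself.
- ctrl.masks_of(picture, query): "region" (400x640 bool, what is visible of it) and "extent" ([left, top, right, bottom] in pixels, round what is visible of it).
- ctrl.landmark_of(picture, query): "centre" ([row, column] in pixels: a listed point, or the origin of a listed thing).
The state is a dict: "time": time; "qpos": joint angles; "dq": joint speeds; "joint_efforts": joint torques, N m; "eef_pos": TCP position; "tcp_rot": TCP orientation; "contact_force": force on the tool from outside, world axes, zero at the start; "wrist_torque": the same for the moment, N m; "opening": opening from 0.0 (shut) to 1.0 (fully open).
Only numpy, scipy, OpenCV 4.12 (cv2) and the standard library are available. Lean on these libraries where they do the work, as an engineer would, in place of code of your own. Each camera call takes 0.05 s, during which the arm holds its last target. There are 200 camera calls.

## Task

Close up the studio's dust filter: pull its drawer all the way out to the stop, take the metal grille from the bench and, holding it tilted, hook its two tabs under the lip just behind the drawer front, then swing the grille gently down (do not let it fall) until it lies flat and fully seated over the filter, and let go of it. Then push the drawer fully home. Leave the jar, the pot and the brush where they are.

Things in the scene. Friction and masses are not known exactly. Their poses are not given: they have to be found in the camera images.
- drawer (a joint): how far the filter unit's drawer is out: 0 = fully home, 0.18 m = out at its stop (hard end). It slides level, along the -x axis of slot, friction about 2.5 N, and stays where it is left. It may start up to 30 mm open.
- unit_front (a point): top edge of the front of the low grey filter unit, mid width, 150 mm above the bench. The unit's housing is fixed, 214 mm wide (y), 250 mm deep (x, away from the front), its roof 18 mm thick, with a round duct collar 30 mm high on the roof towards the back. The drawer comes out of this front.
- drawer_handle (a point): middle of the drawer's handle: a level steel bar 12 mm thick, 110 mm long (along y), held at its ends, its centre line 45 mm in front of the white drawer front and 114 mm above the bench. The drawer front is 15 mm thick, its top 128 mm above the bench. Axes: x into the unit (against the opening direction), z up; moves with the drawer.
- slot (a point): point on the drawer: inner face of the drawer front, mid width, on the ledge (80 mm above the bench). Axes: x away from the drawer front into the unit, y along the front, z up; moves with the drawer; handle at x = -60, z = +34 mm. The grille's well runs from x = 0 to 142 mm, 158 mm wide; side walls rise 16 mm. Ledges at its two ends carry the grille.
- lip (a point): point on the drawer, x = 12, z = 12 mm from slot, same axes: lower free edge of the lip, a strip along the whole inside of the drawer front (x = 0 to 12 mm), 6 mm thick, underside 12 mm above the ledge. At x = 142 mm the well ends at a step 8 mm high. Lip to step is 130 mm, less than the grille with its tabs (136 mm), so these must go under the lip at a tilt.
- grille_grip (a point): point in the grille's grip at the grille's centre, 22 mm above the plate's top face. The grip is a solid upright rib 14 mm thick (x), 70 mm long (y), 32 mm high above the plate. Axes: x from the tabbed edge to the opposite edge, z up out of the plate on the grip's side. Fitted grip upwards with its x axis along that of slot.
- grille_tabs (a point): mid point between the tips of the grille's two tabs, at their underside; axes as grille_grip, which lies at x = +76, z = +28 mm from here. Tabs 35 mm wide, 5 mm thick, flush with the plate's underside, 16 mm long, centred at y = +45 and -45 mm. Seated, this point lies at x = 0 to 6, y = -4 to 4, z = 0 mm in the axes of slot.
- grille: the grille, 0.26 to 0.5 kg: an aluminium frame plate 120 (x) by 150 (y) by 6 mm with two tabs on its -x edge and a grip across its middle; it starts flat on the bench, grip up. Origin at the centre of the plate's underside, axes as grille_grip.
- jar: white glaze jar with a paper band, 80 mm across, 130 mm high, origin under its centre; a bystander, leave it alone.
- pot: grey unfired pot, an open cup 90 mm across and 85 mm high, origin under its centre; a bystander, leave it alone.
- brush: brush, 200 mm long, lying on the bench, a bystander; leave it alone.
Not all that is in view belongs to the job. There is more than one size of the grille; the job needs the largest.

How it is judged:
On the way, in this order (a step that is already met when the one before it is completed fails the run):
1. the drawer is pulled out to its stop (at least 170 mm) (value of joint drawer above 0.17 m), for 0.1 s.
2. with the drawer out, the grille's tabs are hooked under the lip (at least 2 mm) while the grille is tilted, its far edge up (value of joint drawer above 0.14 m and angle between grille_grip's own z axis and vertical between 0.08 and 0.7 rad and x of grille_tabs in the frame of slot between -0.004 and 0.01 m and z of grille_tabs in the frame of slot between -0.005 and 0.01 m and y of grille_tabs in the frame of slot between -0.01 and 0.01 m), for 0.1 s.
3. with the drawer out, the grille lies flat and seated in the drawer and is let go (angle between grille_grip's own z axis and vertical below 0.03 rad and x of grille_tabs in the frame of slot between -0.003 and 0.0085 m and y of grille_tabs in the frame of slot between -0.007 and 0.007 m and z of grille_tabs in the frame of slot between -0.003 and 0.004 m and angle between the x axis of grille_grip and the x axis of slot, either way round below 0.08 rad and value of joint drawer above 0.14 m and contact force between the fingers and grille below 0.2 N), for 0.2 s.
At the end, for the whole second after the job is handed in: The drawer is home (within 8 mm) and the grille lies at rest in it, flat (within 0.03 rad), tabs under the lip (tips within 8.5 mm of the drawer front), within 7 mm sideways and 4 mm in height of its seat (angle between grille_grip's own z axis and vertical below 0.03 rad and x of grille_tabs in the frame of slot between -0.003 and 0.0085 m and y of grille_tabs in the frame of slot between -0.007 and 0.007 m and z of grille_tabs in the frame of slot between -0.003 and 0.004 m and angle between the x axis of grille_grip and the x axis of slot, either way round below 0.08 rad and value of joint drawer below 0.008 m and linear speed of grille below 0.02 m/s and angular speed of grille below 0.1 rad/s); the robot touches nothing.
It fails at once if the grille falls into the drawer (turns faster than 4 rad/s while its tabs are at the lip) (angular speed of grille above 4 rad/s and distance between grille_tabs and slot below 0.03 m).
It fails at once if the jar is disturbed (moved over 30 mm) (distance of jar from where it was at the start of the episode above 0.03 m).
It fails at once if the pot is disturbed (moved over 30 mm) (distance of pot from where it was at the start of the episode above 0.03 m).
It fails at once if the brush is disturbed (moved over 30 mm) (distance of brush from where it was at the start of the episode above 0.03 m).
It also fails if it takes over 61 s, if anything falls off the work surface, if the arm or the gripper's body presses on something with over 40 N, if the wrist force passes 120 N, or if a joint passes its speed limit or range.

## Working session

There is one attempt and no reset: what is moved stays moved. The work goes in short steps, Python scripts to look and compute and a tool call to move; the robot and the scene stay as the last step left them, time stands still between calls to the robot, and variables do not carry over. Pictures are saved under pics/ and viewed, about 8 in all and at most 12, crops included, and the job is handed in when it is done.

Besides the shell and the picture viewer there is one more tool, called after "Emit:" by a JSON object that holds its "name" and its "arguments". servo_tool: Moves the arm, as the interface text tells. Its arguments: {"type":"object","properties":{"increments":{"type":"array"},"grip_force":{"type":"number"}},"required":["increments"]}

```bash
mkdir -p pics; ls; cat > h.py <<'E'
import numpy as np, cv2
from plant import ctrl
def ray(p,rc):
    u=cv2.undistortPoints(np.array([[[rc[1],rc[0]]]],float),p["K"],np.array(p["distortion"],float))[0,0]
    E=np.array(p["extrinsics"]); d=E[:3,:3]@np.array([u[0],u[1],1.]); return E[:3,3],d/np.linalg.norm(d)
def tri(rays):
    A=np.zeros((3,3));b=np.zeros(3)
    for o,d in rays:
        P=np.eye(3)-np.outer(d,d);A+=P;b+=P@o
    x=np.linalg.solve(A,b); return x,[float(np.linalg.norm((np.eye(3)-np.outer(d,d))@(x-o))) for o,d in rays]
def onz(p,rc,z):
    o,d=ray(p,rc); return o+d*(z-o[2])/d[2]
def proj(p,X):
    E=np.linalg.inv(np.array(p["extrinsics"])); r,_=cv2.Rodrigues(E[:3,:3])
    return cv2.projectPoints(np.array(X,float).reshape(-1,1,3),r,E[:3,3],p["K"],np.array(p["distortion"],float))[0][:,0]
E
python3 - <<'E'
from h import *
np.set_printoptions(precision=4,suppress=True)
print(ctrl.grip_point_offset,ctrl.get_state())
for c in ["top","side"]:
    p=ctrl.read_camera(c); cv2.imwrite(f"pics/{c}1.png",p["frame"][:,:,::-1])
    print(c,p["extrinsics"])
    for q in ["unit_front","drawer_handle","slot","lip","grille_grip","grille_tabs","grille","jar","pot","brush"]:
        print(q,[(np.round(d["centre"],1).tolist(),round(d["conf"],2)) for d in ctrl.landmark_of(p,q)[:4]])
E
```

```text
pics
0.0187 {'time': 0.0, 'qpos': array([ 1.173 ,  0.2872,  1.5782,  0.    ,  1.2786, -0.15  ]), 'dq': array([-0.0008, -0.001 ,  0.0011,  0.001 , -0.0007, -0.0002]), 'joint_efforts': array([  0.0004, -40.5989, -29.2621,  -0.0001,   0.0059,   0.    ]), 'eef_pos': array([0.1652, 0.6538, 0.2299]), 'tcp_rot': array([ 0.1236,  0.9923, -0.0011, -0.0003]), 'contact_force': array([-0.0501,  0.5767, -0.6265]), 'wrist_torque': array([0.0256, 0.0005, 0.0216]), 'opening': 0.9962742464330674}
top [[-0.0004 -0.9988  0.0491  0.4061]
 [-1.      0.0001 -0.0061  0.029 ]
 [ 0.0061 -0.0491 -0.9988  1.4727]
 [ 0.      0.      0.      1.    ]]
unit_front [([116.1, 361.4], 0.69)]
drawer_handle [([140.3, 357.5], 0.9)]
slot [([122.2, 359.9], 0.88)]
lip [([120.8, 362.0], 0.57)]
grille_grip [([273.4, 248.1], 0.96), ([226.7, 176.8], 0.66), ([207.3, 242.2], 0.61)]
grille_tabs [([229.7, 232.7], 0.83), ([252.7, 253.6], 0.75), ([222.6, 198.7], 0.64)]
grille [([274.7, 253.9], 0.93), ([226.6, 180.7], 0.88), ([210.1, 246.1], 0.63)]
jar [([127.5, 277.5], 0.97)]
pot [([139.6, 239.9], 0.67)]
brush [([151.8, 463.0], 0.93)]
side [[ 0.9989 -0.0355  0.0303  0.436 ]
 [-0.0465 -0.703   0.7096 -0.9021]
 [-0.0039 -0.7103 -0.7039  1.0375]
 [ 0.      0.      0.      1.    ]]
unit_front [([220.2, 404.2], 0.64)]
drawer_handle [([223.7, 383.2], 0.77)]
slot [([235.7, 401.9], 0.79)]
lip [([233.6, 403.0], 0.81)]
grille_grip [([138.9, 294.3], 0.84), ([169.6, 307.4], 0.74), ([179.2, 255.9], 0.64)]
grille_tabs [([150.8, 298.9], 0.65)]
grille [([145.3, 293.0], 0.84), ([179.9, 253.4], 0.74), ([177.5, 308.6], 0.7)]
jar [([194.1, 384.6], 0.82), ([174.2, 309.0], 0.61)]
pot [([173.7, 370.6], 0.7)]
brush [([354.6, 388.4], 0.66)]
```

View pics/top1.png

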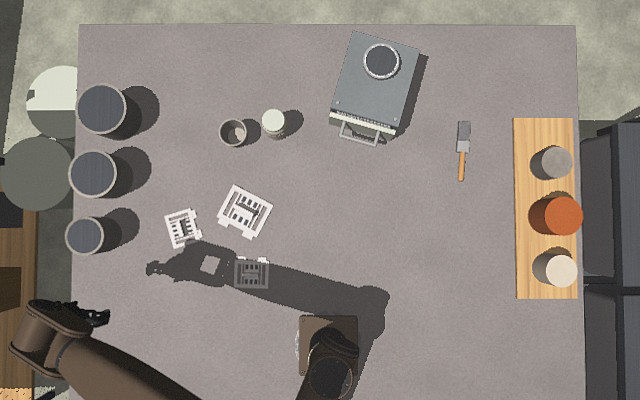

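View pics/side1.png

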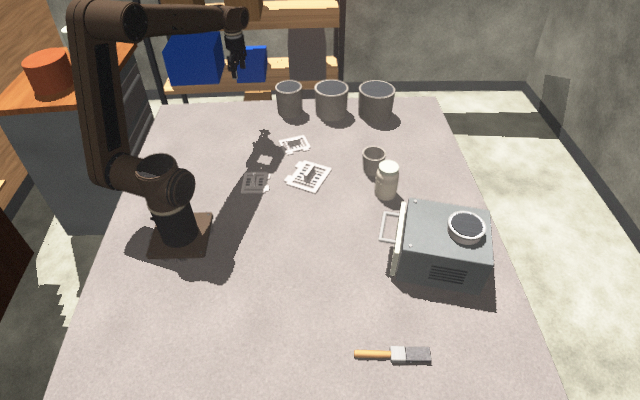

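```bash
python3 - <<'E'
from h import *
np.set_printoptions(precision=4,suppress=True)
T=ctrl.read_camera("top");S=ctrl.read_camera("side")
def best(p,q,k=4): return [d["centre"] for d in ctrl.landmark_of(p,q)[:k]]
for q in ["unit_front","drawer_handle","slot","lip","grille_grip","grille_tabs","grille","jar","pot","brush"]:
    for a in best(T,q):
        for b in best(S,q):
            x,r=tri([ray(T,a),ray(S,b)])
            if max(r)<.012: print(q,x,np.round(r,4))
# grille mask outlines in top, on z=6mm plane
for m in ctrl.masks_of(T,"grille")[:4]:
    c=max(cv2.findContours(m["region"].astype(np.uint8),0,2)[0],key=cv2.contourArea)
    W=np.array([onz(T,(q[0][1],q[0][0]),.006)[:2] for q in c],np.float32)
    print(round(m["conf"],2),m["extent"],cv2.minAreaRect(W),cv2.boxPoints(cv2.minAreaRect(W)).tolist())
E
```

```text
unit_front [ 0.7078 -0.1041  0.1514] [0.0066 0.0066]
drawer_handle [ 0.6526 -0.0919  0.1114] [0.0034 0.0034]
slot [ 0.7093 -0.1114  0.0729] [0.0053 0.0053]
lip [ 0.7209 -0.0991  0.0873] [0.0037 0.0037]
grille_grip [0.2338 0.2457 0.0226] [0.0069 0.0069]
grille_grip [0.4347 0.2787 0.0279] [0.0043 0.0043]
grille_grip [0.3725 0.492  0.0149] [0.0005 0.0005]
grille_tabs [ 0.362   0.312  -0.0034] [0.0014 0.0014]
grille_tabs [0.2906 0.2449 0.0148] [0.0057 0.0057]
grille_tabs [ 0.4002  0.4306 -0.0064] [0.0103 0.0103]
grille [0.4439 0.2649 0.0115] [0.0034 0.0034]
grille [0.2325 0.2455 0.0124] [0.0057 0.0057]
grille [0.3853 0.4846 0.0046] [0.0056 0.0056]
jar [0.7134 0.1645 0.0025] [0.0027 0.0027]
pot [0.6805 0.2975 0.0011] [0.0005 0.0005]
brush [ 0.6343 -0.4458  0.0104] [0.0062 0.0062]
0.86 [163.0, 208.9, 200.1, 245.0] ((0.3827817738056183, 0.4782354533672333), (0.113594189286232, 0.09986290335655212), 18.236051559448242) [[0.313212126493454, 0.5078853964805603], [0.34446248412132263, 0.41303813457489014], [0.4523514211177826, 0.44858551025390625], [0.42110106348991394, 0.5434327721595764]]
0.77 [232.6, 255.9, 267.2, 286.6] ((0.23721352219581604, 0.25284942984580994), (0.12120623886585236, 0.1010240688920021), 89.99491882324219) [[0.1866961121559143, 0.1922507882118225], [0.2877202033996582, 0.1922418475151062], [0.2877309322357178, 0.31344807147979736], [0.18670684099197388, 0.31345701217651367]]
0.69 [215.8, 187.2, 271.7, 240.0] ((0.43127310276031494, 0.27871665358543396), (0.15239879488945007, 0.13660140335559845), 63.476173400878906) [[0.33613279461860657, 0.24103838205337524], [0.45835670828819275, 0.18003630638122559], [0.5264134407043457, 0.3163949251174927], [0.40418949723243713, 0.37739700078964233]]
```

Emit:
{"name": "servo_tool", "arguments": {"increments": [[1,0.57,-0.84,0.1,-1],[1,1.14,-1.68,0.2,-2],[1,1.71,-2.52,0.3,-3],[1,2.28,-3.36,0.4,-4],[1,2.85,-4.2,0.5,-5],[1,3.42,-5.04,0.6,-6],[1,3.99,-5.88,0.7,-7],[1,4.56,-6.72,0.8,-8],[1,5.13,-7.56,0.9,-9],[1,5.7,-8.4,1.0,-10]]}}

```text
time: 3.48
eef_pos: [0.3942, 0.3167, 0.2719]
tcp_rot: [0.533, 0.846, 0.0, 0.0]
contact_force: [0.6, 0.4, -0.4]
opening: 0.999
```

```bash
cat > look.py <<'E'
from h import *
import sys
np.set_printoptions(precision=4,suppress=True)
cams=sys.argv[1].split(","); tag=sys.argv[2]; qs=sys.argv[3].split(",")
P={}
s=ctrl.get_state();print(s["time"],s["eef_pos"],s["contact_force"],s["opening"])
for c in cams:
    p=P[c]=ctrl.read_camera(c); cv2.imwrite(f"pics/{c}_{tag}.png",p["frame"][:,:,::-1])
for q in qs:
    L={c:ctrl.landmark_of(P[c],q) for c in cams}
    for c in cams: print(c,q,[(np.round(d["centre"],1).tolist(),round(d["conf"],2)) for d in L[c][:3]])
    for i,a in enumerate(cams):
        for b in cams[i+1:]:
            for da in L[a][:3]:
                for db in L[b][:3]:
                    x,r=tri([ray(P[a],da["centre"]),ray(P[b],db["centre"])])
                    if max(r)<.008: print("  ",a,b,q,x,round(r[0],4))
E
python3 look.py wrist,top,side g1 grille_grip,grille_tabs,grille,drawer_handle
```

```text
3.4833 [0.3942 0.3167 0.2719] [ 0.5693  0.3627 -0.4454] 0.9994577686671486
wrist grille_grip [([203.2, 337.0], 0.74), ([143.5, 161.3], 0.61), ([6.1, 375.5], 0.6)]
top grille_grip [([274.6, 250.4], 0.97), ([210.6, 239.2], 0.63)]
side grille_grip [([178.4, 254.4], 0.79), ([138.8, 293.7], 0.68), ([170.0, 307.7], 0.59)]
   wrist top grille_grip [0.4355 0.2837 0.0503] 0.0003
   wrist top grille_grip [0.2288 0.2516 0.0161] 0.0005
   wrist side grille_grip [0.4379 0.2774 0.0303] 0.0016
   wrist side grille_grip [0.233  0.2527 0.0196] 0.0025
   wrist side grille_grip [0.3823 0.4783 0.0301] 0.0007
   top side grille_grip [0.2321 0.2514 0.02  ] 0.0034
   top side grille_grip [0.4364 0.2893 0.0197] 0.0001
wrist grille_tabs [([163.0, 214.2], 0.88), ([148.1, 296.4], 0.82), ([63.3, 363.9], 0.63)]
top grille_tabs [([260.1, 256.4], 0.92), ([230.8, 233.8], 0.62)]
side grille_tabs [([151.7, 300.1], 0.6), ([181.3, 271.7], 0.59), ([170.8, 289.4], 0.55)]
   wrist top grille_tabs [ 0.2773  0.2388 -0.0366] 0.0068
   wrist top grille_tabs [0.371  0.3098 0.0022] 0.0008
   wrist side grille_tabs [0.2948 0.251
[... 237 characters left out ...]
, 0.81), ([141.3, 170.9], 0.8)]
top grille [([209.8, 246.2], 0.95), ([273.5, 253.1], 0.8)]
side grille [([175.2, 309.3], 0.82), ([144.7, 294.4], 0.65), ([181.7, 253.2], 0.55)]
   wrist top grille [ 0.4403  0.2711 -0.0077] 0.0006
   wrist top grille [ 0.2284  0.2477 -0.0166] 0.0005
   wrist side grille [ 0.3834  0.4866 -0.0066] 0.0007
   wrist side grille [0.4401 0.2751 0.005 ] 0.0017
   wrist side grille [0.2312 0.2534 0.0008] 0.0027
   top side grille [0.4405 0.2677 0.0119] 0.0012
   top side grille [0.2308 0.2439 0.0102] 0.0004
wrist drawer_handle []
top drawer_handle [([139.3, 357.0], 0.6)]
side drawer_handle [([226.5, 382.0], 0.79)]
   top side drawer_handle [ 0.6552 -0.0891  0.1087] 0.0
```

Emit:
{"name": "servo_tool", "arguments": {"increments": [[1,0.53,-0.88,0,-0.75],[1,1.06,-1.76,0,-1.5],[1,1.59,-2.64,0,-2.25],[1,2.12,-3.52,0,-3],[1,2.65,-4.4,0,-3.75],[1,3.18,-5.28,0,-4.5],[1,3.71,-6.16,0,-5.25],[0.6,4.24,-7.04,0,-6],[0.6,4.77,-7.92,0,-6.7],[0.6,5.3,-8.8,0,-7.4]]}}

```text
time: 5.07
eef_pos: [0.606, -0.0351, 0.2712]
tcp_rot: [0.773, 0.634, 0.0, -0.0]
contact_force: [0.6, 1.0, 0.2]
opening: 0.609
```

```bash
python3 look.py wrist,top,side h1 unit_front,drawer_handle,slot,lip
```

```text
5.0667 [ 0.606  -0.0351  0.2712] [0.5953 0.9933 0.2163] 0.6087934639544795
wrist unit_front [([243.7, 463.8], 0.74)]
top unit_front [([118.1, 362.7], 0.6)]
side unit_front [([218.5, 406.1], 0.94)]
   wrist top unit_front [ 0.7131 -0.1019  0.1558] 0.0024
   wrist side unit_front [ 0.7181 -0.1025  0.1547] 0.002
   top side unit_front [ 0.7154 -0.103   0.1553] 0.0044
wrist drawer_handle [([219.0, 378.8], 0.64), ([212.5, 433.8], 0.31)]
top drawer_handle []
side drawer_handle [([227.3, 384.6], 0.89)]
   wrist side drawer_handle [ 0.6594 -0.0894  0.1048] 0.004
wrist slot [([212.9, 431.2], 0.88)]
top slot []
side slot [([235.5, 399.6], 0.7)]
   wrist side slot [ 0.7109 -0.1035  0.0802] 0.0004
wrist lip [([220.1, 447.8], 0.61)]
top lip []
side lip [([235.3, 403.2], 0.83)]
   wrist side lip [ 0.7219 -0.1102  0.0892] 0.0027
```

View pics/wrist_h1.png

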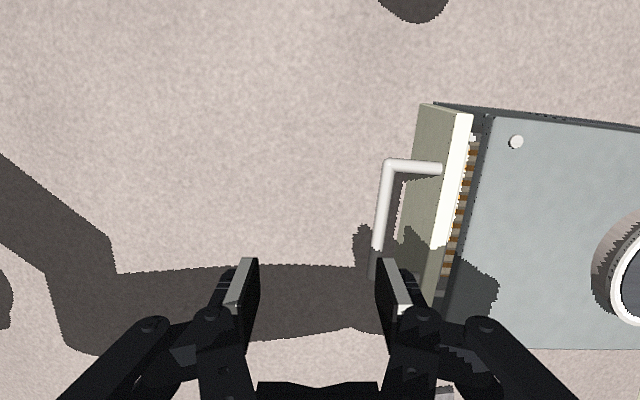

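```bash
python3 - <<'E'
from h import *
p=ctrl.read_camera("wrist")
g=cv2.cvtColor(p["frame"],cv2.COLOR_RGB2HSV).astype(int);gr=cv2.cvtColor(p["frame"],cv2.COLOR_RGB2GRAY)
for r in (130,140,180,200,220,230):
    print(r,"".join("%4d"%v for v in gr[r,370:500:3]))
def seg(a,b,z):
    A=onz(p,a,z);B=onz(p,b,z);d=A-B;print(z,A,B,np.degrees(np.arctan2(d[1],d[0]))-90)
seg((175,384),(245,374),.114)
seg((112,468),(290,440),.128)
E
```

```text
130  186 189 196 191 185 189 198 189 190 184 196 195 202 203 205 193 130 136 140 138 140 140 141 141 144 139 140 141 141 253 252 253 253 252 233  71  69  72  69  80  76 133 172 177
140  188 192 201 193 192 194 184 190 186 181 188 204 195 196 194 144 142 141 136 136 139 139 145 141 142 139 144 143 254 252 252 253 252 254 231 243  94  87  74  81 107 166 178 180
180  195 189 194 198 143 227 235 220 158  78  79  70  78  73  73  79  73  91  61 156 126 160 147 143 144 248 252 252 252 252 253 179  98 103  88  74  84 117 176 185 181 178 178 179
200  201 196 193 145 227 234 215 151  77  73 208 212 143 143 143 146 140 146 145 143 145 140 142 140 255 252 252 252 252 218 177  74  82  83  78  84 175 180 174 176 179 181 183 185
220  196 194 153 231 233 212 120  77  75  39 203 138 141 143 142 147 144 144 144 142 145 143 189 252 252 252 252 255 255 130 132 122  75  82 155 181 185 187 189 183 180 180 181 183
230   69 189 214 235 233 183  71  81  63 206 140 151  78  76 156 147 141 146 143 144 142 128 255 253 253 253 254 253 106  95  95  73  85 117 179 181 183 182 187 182 185 183 186 184
0.114 [ 0.66392459 -0.04182808  0.114     ] [ 0.64583092 -0.10756052  0.114     ] -15.390223950742111
0.128 [0.73542491 0.00146021 0.128     ] [ 0.70009684 -0.15984953  0.128     ] -12.353176120782308
```

```bash
python3 - <<'E'
from h import *
p=ctrl.read_camera("wrist")
def fit(rs,cs,z):
    W=np.array([onz(p,(r,c),z)[:2] for r,c in zip(rs,cs)]);m=W.mean(0);d=np.linalg.svd(W-m)[2][0];d*=np.sign(d[1])
    yaw=np.degrees(np.arctan2(d[1],d[0]))-90; print(z,m,yaw)
    return m,yaw
rs=[130,140,180,200,220,230]
fit(rs,[457,453.5,444.5,441,435,434.5],.128)
fit(rs,[492,489,481,476.5,471.5,469.5],.150)
fit([180,200,220],[387.5,384.5,381.5],.114)
print(onz(p,(163,392),.114))
E
```

```text
0.128 [ 0.71124057 -0.05573165] -17.04834708235012
0.15 [ 0.73261844 -0.05299544] -15.104004425130682
0.114 [ 0.66125758 -0.06532591] -15.619478833382132
[ 0.67220636 -0.03259829  0.114     ]
```

Emit:
{"name": "servo_tool", "arguments": {"increments": [[0.5,0.6,-0.7,-0.5,-0.5],[0.5,1.21,-1.36,-1.0,-0.85],[0.5,1.21,-1.36,-1.7,-0.85],[0.5,1.21,-1.36,-2.5,-0.85],[0.5,1.21,-1.36,-3.3,-0.85],[0.5,1.21,-1.36,-4.0,-0.85],[0.5,1.21,-1.36,-4.43,-0.85],[0.4,1.21,-1.36,-4.43,-0.85],[0,1.21,-1.36,-4.43,-0.85],[0,1.21,-1.36,-4.43,-0.85]], "grip_force": 40}}

```text
time: 6.75
eef_pos: [0.6547, -0.0878, 0.0959]
tcp_rot: [0.795, 0.606, 0.001, 0.001]
contact_force: [-3.3, 0.2, -5.9]
opening: 0.128
```

Emit:
{"name": "servo_tool", "arguments": {"increments": [[0,0,0,0,0],[0,0,0,0,0],[0,0,0,0,0],[0,-0.1,0.03,0,0],[0,-0.2,0.055,0,0],[0,-0.4,0.11,0,0],[0,-0.6,0.166,0,0],[0,-0.8,0.222,0,0],[0,-1.0,0.277,0,0],[0,-1.2,0.333,0,0]]}}

```text
time: 7.58
eef_pos: [0.6057, -0.0737, 0.0959]
tcp_rot: [0.795, 0.606, 0.001, 0.001]
contact_force: [3.2, 2.4, -9.2]
opening: 0.126
```

Emit:
{"name": "servo_tool", "arguments": {"increments": [[0,-0.3,0.083,0,0],[0,-0.6,0.166,0,0],[0,-0.9,0.25,0,0],[0,-1.2,0.333,0,0],[0,-1.5,0.416,0,0],[0,-1.8,0.5,0,0],[0,-2.1,0.582,0,0],[0,-2.4,0.665,0,0],[0,-2.6,0.72,0,0],[0,-2.75,0.762,0,0]]}}

```text
time: 8.42
eef_pos: [0.4943, -0.0416, 0.0959]
tcp_rot: [0.796, 0.606, 0.002, -0.0]
contact_force: [3.8, 5.7, -10.5]
opening: 0.121
```

Emit:
{"name": "servo_tool", "arguments": {"increments": [[0,-0.05,0.014,0,0],[0,-0.1,0.028,0,0],[0,-0.15,0.042,0,0],[0,-0.2,0.055,0,0],[0,-0.25,0.07,0,0],[0,-0.3,0.083,0,0],[0,-0.35,0.097,0,0],[0,-0.4,0.111,0,0],[0,-0.4,0.111,0,0],[0,-0.4,0.111,0,0]]}}

```text
time: 9.25
eef_pos: [0.487, -0.0394, 0.096]
tcp_rot: [0.796, 0.605, 0.011, 0.01]
contact_force: [33.4, -2.7, -35.9]
opening: 0.122
```

Emit:
{"name": "servo_tool", "arguments": {"increments": [[0.2,0.1,-0.03,0,0],[0.5,0.1,-0.03,0,0],[0.5,0.1,-0.03,0,0],[0.5,0.1,-0.03,0,0],[0.5,0.1,-0.03,0.8,0],[0.5,0.1,-0.03,1.7,0],[0.5,0.1,-0.03,2.6,0],[0.5,0.1,-0.03,3.5,0],[0.5,0.1,-0.03,4.4,0],[1,0.1,-0.03,5,0]]}}

```text
time: 10.08
eef_pos: [0.4915, -0.0409, 0.3015]
tcp_rot: [0.796, 0.605, 0.013, 0.013]
contact_force: [-0.4, 0.4, 1.6]
opening: 0.627
```

```bash
python3 look.py wrist,top,side d1 unit_front,drawer_handle,slot,lip,grille_grip,grille_tabs
```

```text
10.0833 [ 0.4915 -0.0409  0.3015] [-0.3803  0.4282  1.6279] 0.6267147798594895
wrist unit_front [([179.1, 566.7], 0.7), ([164.8, 379.8], 0.29)]
top unit_front [([118.2, 360.6], 0.74)]
side unit_front [([220.3, 404.0], 0.92), ([226.0, 349.9], 0.18)]
   wrist top unit_front [ 0.7075 -0.0957  0.1664] 0.0008
   wrist side unit_front [ 0.7157 -0.104   0.1509] 0.0019
   wrist side unit_front [ 0.5615 -0.0626  0.0868] 0.0006
   top side unit_front [ 0.7151 -0.0976  0.1421] 0.0014
wrist drawer_handle [([169.0, 307.8], 0.84)]
top drawer_handle []
side drawer_handle [([215.1, 325.8], 0.63)]
   wrist side drawer_handle [ 0.4889 -0.0392  0.1151] 0.0017
wrist slot []
top slot [([176.2, 344.6], 0.65)]
side slot [([228.9, 347.2], 0.75)]
   top side slot [ 0.5497 -0.0532  0.0624] 0.0046
wrist lip [([167.2, 381.0], 0.75)]
top lip [([169.4, 347.0], 0.6)]
side lip [([223.3, 347.2], 0.68), ([173.5, 371.1], 0.39)]
   wrist top lip [ 0.5601 -0.0577  0.1121] 0.0011
   wrist side lip [ 0.5564 -0.0616  0.0994] 0.0044
   top side lip [ 0.5578 -0.0585  0.0958] 0.0053
wrist grille_grip []
top grille_grip [([273.1, 251.5], 0.92), ([208.5, 241.3], 0.89), ([229.8, 179.2], 0.65)]
side grille_grip [([142.2, 293.9], 0.83), ([177.1, 252.9], 0.69), ([170.3, 308.7], 0.56)]
   top side grille_grip [0.2333 0.2458 0.0314] 0.0016
   top side grille_grip [0.4416 0.2816 0.0247] 0.0016
   top side grille_grip [0.378  0.4895 0.0044] 0.0045
wrist grille_tabs []
top grille_tabs [([231.7, 230.6], 0.95), ([255.2, 254.8], 0.78), ([223.9, 197.9], 0.77)]
side grille_tabs [([150.8, 298.0], 0.83), ([169.3, 289.2], 0.78)]
   top side grille_tabs [ 0.3657  0.3206 -0.0003] 0.0015
   top side grille_tabs [0.3962 0.4275 0.0063] 0.0033
```

View pics/wrist_d1.png

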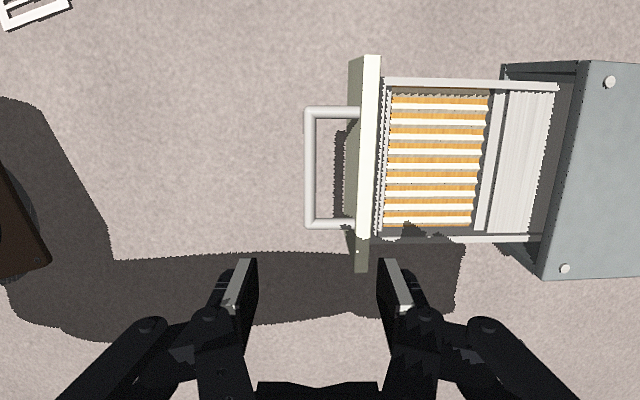

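```bash
python3 - <<'E'
from h import *
np.set_printoptions(precision=4,suppress=True)
p=ctrl.read_camera("wrist")
gr=cv2.cvtColor(p["frame"],cv2.COLOR_RGB2GRAY)
th=np.radians(-16.0);u=np.array([np.cos(th),np.sin(th)]);v=np.array([-u[1],u[0]])
def pr(n,rc,z):
    W=onz(p,rc,z)[:2];print(n,W,"u %.4f v %.4f"%(W@u,W@v))
def prow(r,a,b,s=2): print("row",r,a,gr[r,a:b:s].tolist())
def pcol(c,a,b,s=2): print("col",c,a,gr[a:b:s,c].tolist())
prow(80,345,395);prow(220,340,390);pcol(450,70,100);pcol(450,222,250);pcol(309,100,120);pcol(309,215,235);prow(100,560,600);prow(220,535,570);prow(120,480,510);prow(200,465,500)
pr("hA",(112,309),.114);pr("hB",(224,309),.114);pr("hm",(168,309),.114)
pr("front top +v",(56,373),.128);pr("front -v",(271,361),.128)
pr("wall+",(84,450),.096);pr("wall-",(239,450),.096)
pr("roof A",(62,582),.15);pr("roof B",(279,545),.15)
E
```

```text
row 80 345 [188, 181, 186, 126, 126, 135, 134, 136, 139, 133, 137, 253, 252, 251, 251, 251, 251, 250, 254, 55, 75, 240, 224, 227, 226]
row 220 340 [97, 94, 92, 93, 95, 101, 97, 98, 99, 133, 254, 250, 249, 249, 249, 248, 252, 133, 74, 236, 120, 203, 224, 254, 255]
col 450 70 [178, 176, 177, 174, 196, 223, 221, 223, 234, 60, 131, 122, 113, 109, 191]
col 450 222 [250, 251, 181, 147, 108, 110, 112, 110, 60, 156, 86, 89, 75, 75]
col 309 100 [184, 181, 187, 159, 221, 231, 237, 229, 229, 226]
col 309 215 [229, 229, 228, 230, 227, 228, 230, 217, 160, 189]
row 100 560 [126, 84, 86, 88, 88, 87, 88, 87, 91, 58, 71, 69, 77, 73, 73, 138, 160, 162, 161, 168]
row 220 535 [55, 85, 93, 90, 86, 86, 84, 89, 100, 62, 66, 76, 83, 87, 134, 173, 169, 173]
row 120 480 [200, 185, 194, 186, 185, 84, 98, 84, 221, 219, 216, 219, 219, 188, 90]
row 200 465 [185, 183, 188, 182, 180, 186, 149, 90, 79, 179, 225, 222, 224, 225, 171, 96, 142, 226]
hA [0.5048 0.0126] u 0.4818 v 0.1513
hB [ 0.475  -0.0917] u 0.4819 v 0.0428
hm [ 0.4907 -0.037 ] u 0.4819 v 0.0997
front top +v [0.5685 0.0437] u 0.5344 v 0.1987
front -v [ 0.5125 -0.1497] u 0.5339 v -0.0026
wall+ [0.6399 0.001 ] u 0.6149 v 0.1773
wall- [ 0.6152 -0.1592] u 0.6352 v 0.0165
roof A [ 0.7321 -0.0024] u 0.7044 v 0.1995
roof B [ 0.6869 -0.2001] u 0.7155 v -0.0030
```

Emit:
{"name": "servo_tool", "arguments": {"increments": [[1,-0.13,0.8,0,1.4],[1,-0.26,1.6,0,2.8],[1,-0.4,2.4,0,4.2],[1,-0.52,3.2,0,5.6],[1,-0.65,4.0,0,7.0],[1,-0.78,4.8,0,8.4],[1,-0.9,5.6,0,9.8],[1,-1.05,6.4,0,11.2],[1,-1.2,7.2,0,12.6],[1,-1.3,8,0,14]]}}

```text
time: 12.02
eef_pos: [0.4384, 0.281, 0.2963]
tcp_rot: [0.302, 0.953, 0.015, 0.002]
contact_force: [0.7, -0.4, -0.0]
opening: 0.997
```

```bash
python3 look.py wrist,top,side g2 grille_grip,grille_tabs,grille; python3 - <<'E'
from h import *
p=ctrl.read_camera("wrist")
for m in ctrl.masks_of(p,"grille")[:3]:
    c=max(cv2.findContours(m["region"].astype(np.uint8),0,2)[0],key=cv2.contourArea)
    W=np.array([onz(p,(q[0][1],q[0][0]),.006)[:2] for q in c],np.float32)
    print(round(m["conf"],2),m["extent"],cv2.minAreaRect(W))
print(ctrl.get_state()["tcp_rot"])
E
```

```text
12.0167 [0.4384 0.281  0.2963] [ 0.6629 -0.4413 -0.0025] 0.9965608599954995
wrist grille_grip [([12.9, 175.4], 0.93), ([157.6, 304.2], 0.89), ([5.6, 431.7], 0.57)]
top grille_grip [([230.7, 178.8], 0.79), ([207.7, 242.6], 0.74), ([273.9, 250.0], 0.74)]
side grille_grip [([172.4, 310.6], 0.84), ([178.2, 255.9], 0.83), ([144.4, 295.2], 0.81)]
   wrist top grille_grip [0.3839 0.3364 0.4916] 0.0018
   wrist top grille_grip [0.2315 0.252  0.0232] 0.0001
   wrist top grille_grip [0.4422 0.2742 0.0333] 0.0037
   wrist top grille_grip [0.3768 0.4525 0.1125] 0.0054
   wrist top grille_grip [0.3496 0.0988 1.0382] 0.005
   wrist side grille_grip [0.2366 0.2515 0.0224] 0.005
   wrist side grille_grip [0.4439 0.2715 0.0217] 0.0031
   wrist side grille_grip [ 0.3862  0.4947 -0.0113] 0.0011
   top side grille_grip [0.4465 0.2789 0.0161] 0.0005
   top side grille_grip [0.236  0.2529 0.0195] 0.005
wrist grille_tabs [([50.9, 393.2], 0.86), ([58.7, 212.4], 0.78), ([91.5, 298.8], 0.56)]
top grille_tabs [([254.6, 255.8], 0.89), ([222.8, 196.6], 0.56), ([174.1, 346.5], 0.56)]
side grille_tabs [([180.8, 26
[... 1038 characters left out ...]
rille [ 0.3815  0.4924 -0.0242] 0.0013
   wrist side grille [ 0.4391  0.2761 -0.009 ] 0.002
   top side grille [ 0.3855  0.4968 -0.0273] 0.0028
   top side grille [ 0.2289  0.2522 -0.0044] 0.0048
   top side grille [ 0.4337  0.2688 -0.0032] 0.0034
0.96 [236.8, 79.4, 369.9, 206.5] ((0.43245893716812134, 0.2780270576477051), (0.1505107432603836, 0.1367146223783493), 62.61345291137695)
0.96 [120.2, 2.4, 246.3, 79.9] ((0.2380562722682953, 0.2523778975009918), (0.11350838840007782, 0.10368700325489044), 88.43856048583984)
0.61 [364.2, 0.0, 484.4, 70.1] ((0.40832850337028503, 0.46186840534210205), (0.13937799632549286, 0.07511887699365616), 56.1796875)
[0.30576634 0.95198709 0.01494487 0.00204508]
```

View pics/wrist_g2.png

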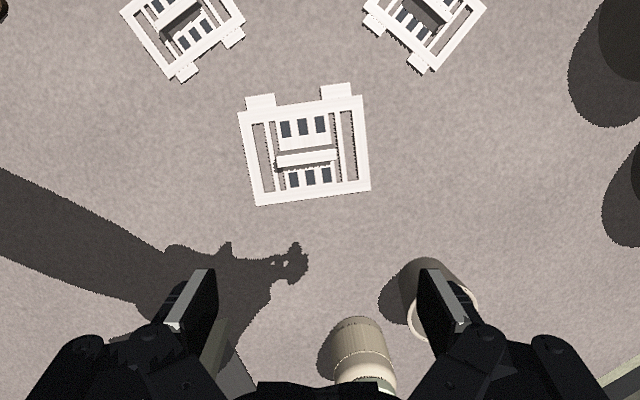

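```bash
python3 - <<'E'
from h import *
np.set_printoptions(precision=4,suppress=True)
p=ctrl.read_camera("wrist")
gr=cv2.cvtColor(p["frame"],cv2.COLOR_RGB2GRAY)
im=cv2.resize(p["frame"][70:220,225:385],None,fx=5,fy=4,interpolation=cv2.INTER_CUBIC)[:,:,::-1]
cv2.imwrite("pics/crop1.png",im)
for n,a,b,z in [("rib",(160,276.5),(154,336.5),.038),("far edge",(206,257),(190,370),.006),("near",(113,238),(96,364),.006)]:
    A=onz(p,a,z)[:2];B=onz(p,b,z)[:2];d=B-A
    print(n,(A+B)/2,np.linalg.norm(d),np.degrees(np.arctan2(d[1],d[0]))-90)
E
```

```text
rib [0.4397 0.2738] 0.06916264293615121 -30.149910202825644
far edge [0.4938 0.2452] 0.14708935274463855 -27.627012430675883
near [0.3899 0.3017] 0.15100361351678143 -28.272172513338646
```

View pics/crop1.png

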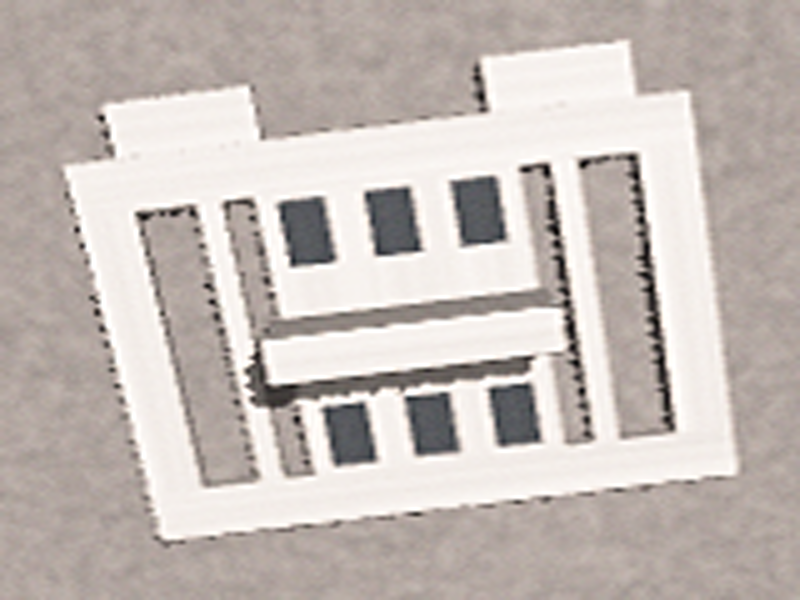

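Emit:
{"name": "servo_tool", "arguments": {"increments": [[1,0.05,-0.19,-0.9,0.7],[1,0.05,-0.19,-1.8,1.46],[1,0.05,-0.19,-2.7,1.46],[1,0.05,-0.19,-3.6,1.46],[1,0.05,-0.19,-4.5,1.46],[1,0.05,-0.19,-5.4,1.46],[1,0.05,-0.19,-6.2,1.46],[1,0.05,-0.19,-6.8,1.46],[1,0.05,-0.19,-7.1,1.46],[1,0.05,-0.19,-7.28,1.46]]}}

```text
time: 13.6
eef_pos: [0.4401, 0.271, 0.0031]
tcp_rot: [0.245, 0.97, 0.014, -0.0]
contact_force: [-0.4, 0.6, -0.5]
opening: 1.005
```

Emit:
{"name": "servo_tool", "arguments": {"increments": [[1,0,0.05,0,0],[0.8,0,0.05,0,0],[0.6,0,0.05,0,0],[0.6,0,0.05,0,0],[0.6,0,0.05,0,0],[0.6,0,0.05,0,0],[0.6,0,0.05,0,0],[0.6,0,0.05,0.1,0],[0.6,0,0.05,0.4,0],[0.6,0,0.05,1.0,0]], "grip_force": 50}}

```text
time: 14.43
eef_pos: [0.4365, 0.2715, 0.0402]
tcp_rot: [0.245, 0.97, 0.012, -0.004]
contact_force: [-0.8, -0.7, -2.8]
opening: 0.81
```

```bash
python3 look.py wrist,top,side l1 grille_grip,grille_tabs
```

```text
14.4333 [0.4365 0.2715 0.0402] [-0.8066 -0.6609 -2.7545] 0.8100793736065152
wrist grille_grip [([291.5, 317.3], 0.88)]
top grille_grip [([209.9, 243.9], 0.91), ([231.5, 179.8], 0.78), ([148.0, 461.1], 0.65)]
side grille_grip [([176.2, 253.8], 0.97), ([162.8, 311.5], 0.81), ([168.1, 310.5], 0.16)]
   wrist top grille_grip [0.4388 0.2694 0.0526] 0.0013
   wrist side grille_grip [0.4457 0.2685 0.0452] 0.0016
   top side grille_grip [0.4444 0.2648 0.0746] 0.0069
   top side grille_grip [0.4426 0.2697 0.0451] 0.0044
wrist grille_tabs []
top grille_tabs [([224.2, 198.5], 0.96), ([254.5, 254.3], 0.6)]
side grille_tabs [([160.9, 290.7], 0.79), ([182.2, 268.0], 0.75), ([155.1, 297.8], 0.57)]
   top side grille_tabs [ 0.3946  0.4326 -0.0201] 0.0029
   top side grille_tabs [0.2894 0.2405 0.0081] 0.0034
```

View pics/wrist_l1.png

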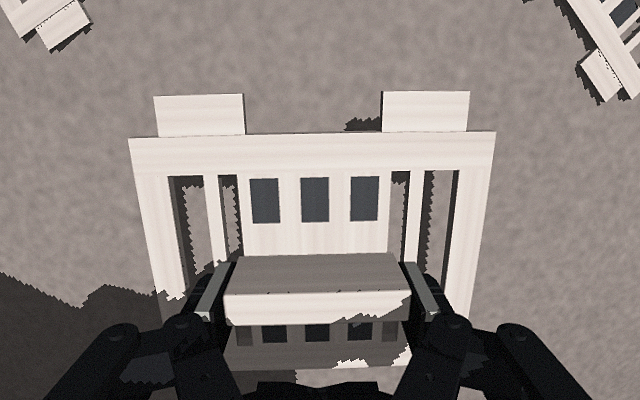

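Emit:
{"name": "servo_tool", "arguments": {"increments": [[0.6,0,0,0.9,0],[0.6,0,0,1.8,0],[0.6,0,0,2.7,0],[0.6,0.48,-0.75,3.1,0.5],[0.6,0.97,-1.5,3.5,1.0],[0.6,1.45,-2.25,3.9,1.5],[0.6,1.93,-3.0,4.3,2.0],[0.6,2.42,-3.8,4.7,2.5],[0.6,2.9,-4.55,5,2.5],[0.6,3.4,-5.3,5,2.5]]}}

```text
time: 15.72
eef_pos: [0.5771, 0.0588, 0.2445]
tcp_rot: [0.138, 0.99, 0.013, -0.0]
contact_force: [0.9, 0.9, -2.5]
opening: 0.809
```

```bash
cat > gr.py <<'E'
# project grille model in wrist picture at given pose
from h import *
from scipy.spatial.transform import Rotation as R
np.set_printoptions(precision=4,suppress=True)
th=np.radians(-16.0);u=np.array([np.cos(th),np.sin(th)]);v=np.array([-u[1],u[0]])
s=ctrl.get_state();q=R.from_quat(s["tcp_rot"]);jy=q.apply([0,1,0]);t=s["eef_pos"]
print(s["time"],"tcp",t,"u %.4f v %.4f"%(t[:2]@u,t[:2]@v),"jaw yaw %.2f"%np.degrees(np.arctan2(jy[1],jy[0])),"toolz",q.apply([0,0,1]),"F",s["contact_force"],"open",s["opening"])
E
python3 gr.py; python3 look.py wrist l2 grille_tabs,grille_grip; python3 - <<'E'
from h import *
p=ctrl.read_camera("wrist");gr=cv2.cvtColor(p["frame"],cv2.COLOR_RGB2GRAY)
for c in (200,430): print(gr[70:140:2,c].tolist())
for r in (110,): print(gr[r,140:260:3].tolist(),gr[r,370:490:3].tolist())
E
```

```text
15.7167 tcp [0.5771 0.0588 0.2445] u 0.5386 v 0.2156 jaw yaw 74.18 toolz [ 0.0028  0.0266 -0.9996] F [ 0.8873  0.9258 -2.533 ] open 0.809014170675515
15.7167 [0.5771 0.0588 0.2445] [ 0.8873  0.9258 -2.533 ] 0.809014170675515
wrist grille_tabs [([256.1, 317.4], 0.36)]
wrist grille_grip [([296.2, 317.7], 0.63)]
[159, 154, 155, 162, 158, 156, 155, 157, 156, 151, 152, 158, 173, 238, 233, 232, 233, 232, 232, 234, 237, 235, 234, 232, 232, 229, 232, 234, 234, 235, 236, 239, 237, 226, 233]
[151, 165, 167, 160, 158, 158, 150, 148, 151, 155, 154, 246, 238, 238, 237, 236, 235, 236, 240, 240, 238, 235, 236, 234, 237, 236, 237, 239, 240, 242, 237, 223, 233, 233, 233]
[160, 156, 162, 154, 157, 221, 233, 233, 233, 235, 235, 233, 235, 236, 235, 235, 238, 235, 237, 235, 237, 234, 233, 236, 236, 236, 235, 236, 236, 238, 235, 235, 236, 235, 248, 123, 160, 160, 164, 160] [163, 158, 166, 177, 82, 240, 237, 239, 239, 239, 238, 240, 238, 239, 240, 237, 237, 238, 238, 238, 238, 237, 238, 237, 237, 237, 236, 237, 236, 237, 238, 235, 238, 154, 165, 156, 166, 153, 160, 157]
```

```bash
cat > tab.py <<'E'
from gr import *
import sys
# tip pixels (row,col): left outer/inner, right inner/outer  -> on horizontal plane z
p=ctrl.read_camera("wrist")
def rel(rc,z):
    W=onz(p,rc,z)-t; return np.array([W[:2]@u,W[:2]@v,W[2]])
if __name__=="__main__":
    z=t[2]-.003+.005
    for rc in [(95,155),(95,243),(91.5,383),(91.5,468)]: print(rel(rc,z))
E
python3 tab.py
```

```text
15.9167 tcp [0.5749 0.0597 0.2402] u 0.5361 v 0.2158 jaw yaw 74.04 toolz [-0.0048  0.0276 -0.9996] F [-0.3378  1.2798 -3.9432] open 0.8066611113310024
[-0.0775 -0.0622  0.002 ]
[-0.077  -0.0281  0.002 ]
[-0.0783  0.0258  0.002 ]
[-0.0788  0.0595  0.002 ]
```

Emit:
{"name": "servo_tool", "arguments": {"increments": [[0.6,0.45,-0.74,0,0],[0.6,0.9,-1.48,0,0],[0.6,1.35,-2.22,0,0],[0.6,1.8,-3.0,0,0],[0.6,2.25,-3.72,-0.2,0],[0.6,2.25,-3.72,-0.6,0],[0.6,2.25,-3.72,-1.0,0],[0.6,2.25,-3.72,-1.4,0],[0.6,2.25,-3.72,-1.8,0],[0.6,2.25,-3.72,-1.9,0]]}}

```text
time: 16.8
eef_pos: [0.6617, -0.0858, 0.1592]
tcp_rot: [0.137, 0.99, 0.014, -0.009]
contact_force: [-1.3, -0.2, -3.9]
opening: 0.803
```

```bash
python3 gr.py; python3 look.py side,wrist t1 grille_tabs,grille_grip
```

```text
16.8 tcp [ 0.6617 -0.0858  0.1592] u 0.6597 v 0.0999 jaw yaw 74.22 toolz [-0.013   0.0302 -0.9995] F [-1.2598 -0.1943 -3.8674] open 0.8031168875884493
16.8 [ 0.6617 -0.0858  0.1592] [-1.2598 -0.1943 -3.8674] 0.8031168875884493
side grille_tabs [([181.1, 268.8], 0.93), ([150.5, 300.1], 0.68), ([213.2, 360.7], 0.63)]
wrist grille_tabs [([263.5, 316.0], 0.69)]
side grille_grip [([176.9, 255.6], 0.91), ([208.4, 385.5], 0.9), ([141.4, 294.9], 0.75)]
wrist grille_grip [([291.5, 319.1], 0.62)]
   side wrist grille_grip [ 0.6587 -0.0845  0.1828] 0.0002
```

View pics/side_t1.png

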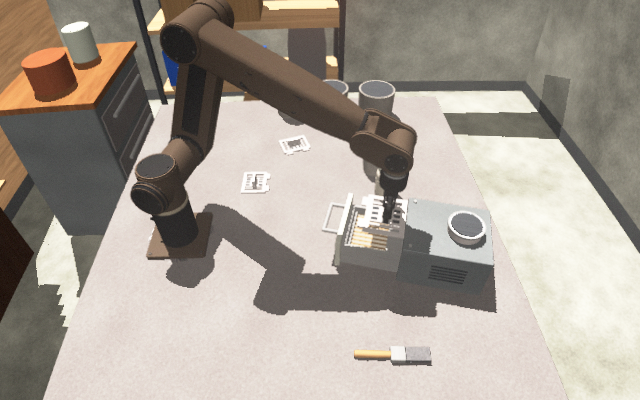

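Emit:
{"name": "servo_tool", "arguments": {"increments": [[0.6,0.14,-0.06,0,0],[0.6,0.28,-0.13,0,0],[0.6,0.28,-0.13,-0.1,0],[0.6,0.28,-0.13,-0.2,0],[0.6,0.28,-0.13,-0.28,0],[0.6,0.28,-0.13,-0.36,0],[0.6,0.28,-0.13,-0.44,0],[0.6,0.28,-0.13,-0.5,0],[0.6,0.28,-0.13,-0.5,0],[0.6,0.28,-0.13,-0.5,0]], "grip_force": 40}}

```text
time: 17.93
eef_pos: [0.6773, -0.0932, 0.1494]
tcp_rot: [0.138, 0.99, 0.013, -0.002]
contact_force: [-4.9, 2.8, 6.5]
opening: 0.807
```

```bash
python3 gr.py; python3 - <<'E'
from h import *
p=ctrl.read_camera("wrist");cv2.imwrite("pics/t2.png",p["frame"][:,:,::-1])
E
```

```text
17.9333 tcp [ 0.6773 -0.0932  0.1494] u 0.6767 v 0.0971 jaw yaw 74.17 toolz [ 0.0004  0.0255 -0.9997] F [-4.8937  2.7795  6.4766] open 0.8068315886536719
```

View pics/t2.png

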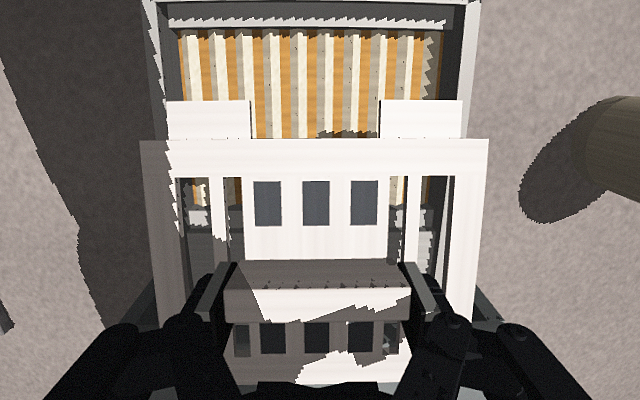

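Emit:
{"name": "servo_tool", "arguments": {"increments": [[0.6,0,0,0,0],[0.6,0,0,-0.1,0],[0.6,0,0,-0.2,0],[0.6,0,0,-0.3,0],[0.6,0,0,-0.4,0],[0.6,0,0,-0.45,0],[0.6,0,0,-0.45,0],[0.6,0,0,-0.45,0],[0.6,0,0,-0.45,0],[0.6,0,0,-0.45,0]], "grip_force": 20}}

```text
time: 18.82
eef_pos: [0.6761, -0.0921, 0.1323]
tcp_rot: [0.138, 0.99, 0.013, -0.004]
contact_force: [-6.8, 5.0, 6.9]
opening: 0.811
```

```bash
python3 gr.py; python3 - <<'E'
from h import *
p=ctrl.read_camera("wrist");cv2.imwrite("pics/t3.png",p["frame"][:,:,::-1])
gr=cv2.cvtColor(p["frame"],cv2.COLOR_RGB2GRAY)
for c in (210,420): print(gr[80:180:2,c].tolist())
E
```

```text
18.8167 tcp [ 0.6761 -0.0921  0.1323] u 0.6753 v 0.0978 jaw yaw 74.14 toolz [-0.0034  0.0273 -0.9996] F [-6.8182  5.0195  6.9394] open 0.811081087149484
[236, 242, 243, 237, 235, 234, 233, 234, 235, 238, 241, 242, 226, 213, 195, 195, 191, 190, 185, 178, 170, 167, 167, 165, 223, 235, 230, 235, 232, 236, 236, 235, 234, 229, 234, 237, 235, 238, 243, 239, 237, 237, 237, 234, 239, 238, 236, 235, 235, 237]
[161, 164, 160, 159, 154, 160, 162, 167, 159, 169, 166, 161, 152, 158, 161, 159, 159, 163, 161, 160, 156, 161, 160, 156, 155, 185, 240, 236, 237, 234, 234, 237, 237, 237, 236, 237, 239, 240, 242, 245, 248, 236, 236, 236, 234, 238, 239, 239, 238, 239]
```

```bash
cat > tilt.py <<'E'
from gr import *
import sys
from scipy.optimize import brentq
row=float(sys.argv[1]); h=.026
p=ctrl.read_camera("wrist")
def pt(th,x,z,y=0): # grille-plane pt: x,z rel TCP when flat (u,v,z) -> world, rotated far edge up
    c,s_=np.cos(th),np.sin(th); z-=h
    X=x*c-z*s_; Z=x*s_+z*c+h
    return t+np.r_[X*u+y*v,Z]
f=lambda a: proj(p,pt(a,-.0779,.002))[0,1]-row
a=brentq(f,-.1,.8); print("theta",a)
tip=pt(a,-.0779,-.003); W=tip[:2]
print("tips underside u %.4f v %.4f z %.4f"%(W@u,W@v-.0014,tip[2]),"slot-frame x %.4f z %.4f"%(W@u-.5405,tip[2]-.08))
far=pt(a,.0581,-.003);print("far u %.4f z %.4f"%(far[:2]@u,far[2]))
E
python3 tilt.py 129.5
```

```text
18.8667 tcp [ 0.6761 -0.0921  0.1323] u 0.6753 v 0.0978 jaw yaw 74.14 toolz [-0.0035  0.0273 -0.9996] F [-7.1804  4.82    7.5439] open 0.8068673719398767
theta 0.4539994778283917
tips underside u 0.6180 v 0.0964 z 0.0981 slot-frame x 0.0775 z 0.0181
far u 0.7402 z 0.1577
```

Emit:
{"name": "servo_tool", "arguments": {"increments": [[0.6,0,0,0.4,0],[0.6,0,0,0.8,0],[0.6,0,0,1.25,0],[0.6,-0.5,0.15,1.25,0],[0.6,-1.0,0.3,1.25,0],[0.6,-1.5,0.45,1.25,0],[0.6,-2.0,0.6,1.25,0],[0.6,-2.01,0.6,1.25,0],[0.6,-2.01,0.6,1.25,0],[0.6,-2.01,0.6,1.25,0]], "grip_force": 25}}

```text
time: 19.75
eef_pos: [0.5958, -0.0682, 0.1817]
tcp_rot: [0.138, 0.99, 0.013, -0.004]
contact_force: [0.6, -0.4, -2.5]
opening: 0.809
```

```bash
python3 gr.py; python3 look.py wrist,side t4 grille_tabs,grille_grip
```

```text
19.75 tcp [ 0.5958 -0.0682  0.1817] u 0.5916 v 0.0987 jaw yaw 74.13 toolz [-0.0034  0.0273 -0.9996] F [ 0.5559 -0.3765 -2.5036] open 0.8092084546592768
19.75 [ 0.5958 -0.0682  0.1817] [ 0.5559 -0.3765 -2.5036] 0.8092084546592768
wrist grille_tabs []
side grille_tabs [([182.5, 270.2], 0.95), ([151.7, 299.6], 0.73), ([211.1, 341.3], 0.56)]
wrist grille_grip [([292.3, 318.1], 0.57)]
side grille_grip [([177.5, 253.8], 0.94), ([198.7, 364.5], 0.79), ([140.8, 296.3], 0.73)]
   wrist side grille_grip [ 0.5954 -0.0663  0.2054] 0.0026
```

View pics/wrist_t4.png

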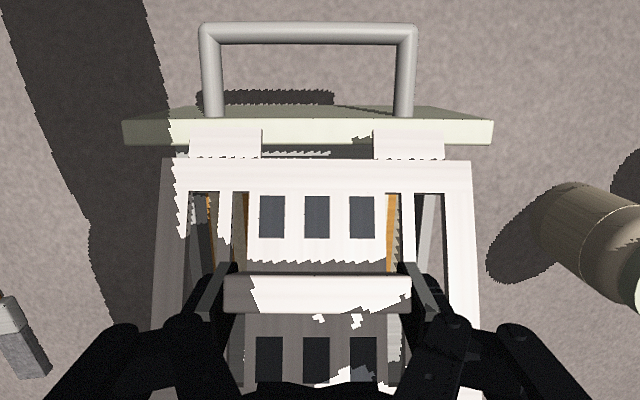

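Emit:
{"name": "servo_tool", "arguments": {"increments": [[0.6,0,0,-0.2,0],[0.6,0,0,-0.4,0],[0.6,0,0,-0.5,0],[0.6,0.05,-0.015,-0.58,0],[0.6,0.1,-0.03,-0.66,0],[0.6,0.16,-0.045,-0.74,0],[0.6,0.22,-0.06,-0.83,0],[0.6,0.22,-0.06,-0.83,0],[0.6,0.22,-0.06,-0.83,0],[0.6,0.22,-0.06,-0.83,0]], "grip_force": 20}}

```text
time: 20.88
eef_pos: [0.6056, -0.0709, 0.1493]
tcp_rot: [0.138, 0.99, 0.013, -0.003]
contact_force: [2.3, 0.4, 3.8]
opening: 0.808
```

```bash
python3 gr.py; python3 - <<'E'
from h import *
p=ctrl.read_camera("wrist");cv2.imwrite("pics/t5.png",p["frame"][:,:,::-1])
gr=cv2.cvtColor(p["frame"],cv2.COLOR_RGB2GRAY)
for c in (210,420): print(c,gr[80:170:2,c].tolist())
print(gr[130,90:540:6].tolist())
E
python3 tilt.py 118
```

```text
20.8833 tcp [ 0.6056 -0.0709  0.1493] u 0.6017 v 0.0988 jaw yaw 74.14 toolz [-0.0016  0.0268 -0.9996] F [2.2507 0.4351 3.8392] open 0.808389680233196
210 [60, 59, 54, 59, 55, 48, 130, 117, 120, 110, 233, 231, 235, 236, 234, 236, 234, 233, 234, 236, 237, 236, 234, 232, 233, 236, 237, 240, 241, 241, 237, 233, 237, 238, 236, 234, 238, 238, 237, 235, 235, 235, 236, 235, 235]
420 [163, 162, 163, 166, 162, 170, 164, 170, 169, 173, 190, 232, 237, 248, 246, 245, 245, 245, 243, 247, 247, 246, 245, 244, 246, 247, 247, 247, 248, 248, 247, 245, 245, 245, 244, 243, 246, 247, 245, 245, 245, 245, 246, 247, 247]
[88, 82, 88, 87, 81, 85, 80, 83, 83, 82, 78, 80, 184, 183, 99, 235, 234, 234, 236, 234, 236, 236, 238, 238, 237, 239, 240, 246, 172, 170, 171, 171, 171, 166, 166, 166, 175, 167, 174, 169, 170, 168, 170, 166, 172, 167, 176, 81, 18, 247, 247, 246, 246, 246, 246, 247, 247, 246, 247, 247, 246, 247, 193, 198, 201, 207, 213, 210, 217, 223, 227, 231, 230, 156, 152]
20.9333 tcp [ 0.6054 -0.0708  0.1493] u 0.6015 v 0.0988 jaw yaw 74.14 toolz [-0.002   0.0269 -0.9996] F [2.9614 0.6021 3.0923] open 0.8074419740704482
theta 0.33431632306103565
tips underside u 0.5374 v 0.0974 z 0.1223 slot-frame x -0.0031 z 0.0423
far u 0.6659 z 0.1670
```

Emit:
{"name": "servo_tool", "arguments": {"increments": [[0.6,0,0,0.15,0],[0.6,0,0,0.3,0],[0.6,0.2,-0.06,0.4,0],[0.6,0.4,-0.12,0.4,0],[0.6,0.6,-0.17,0.4,0],[0.6,0.7,-0.2,0.4,0],[0.6,0.7,-0.2,0.4,0],[0.6,0.7,-0.2,0.4,0],[0.6,0.7,-0.2,0.4,0],[0.6,0.7,-0.2,0.4,0]], "grip_force": 25}}

```text
time: 21.82
eef_pos: [0.6329, -0.0786, 0.1648]
tcp_rot: [0.138, 0.99, 0.013, -0.003]
contact_force: [-0.5, -0.3, -3.9]
opening: 0.808
```

```bash
python3 gr.py; python3 look.py wrist,side t6 grille_tabs,slot,lip,drawer_handle
```

```text
21.8167 tcp [ 0.6329 -0.0786  0.1648] u 0.6301 v 0.0989 jaw yaw 74.14 toolz [-0.0032  0.0273 -0.9996] F [-0.4969 -0.2849 -3.8654] open 0.8076578536975072
21.8167 [ 0.6329 -0.0786  0.1648] [-0.4969 -0.2849 -3.8654] 0.8076578536975072
wrist grille_tabs []
side grille_tabs [([211.8, 347.8], 0.89), ([182.7, 268.3], 0.76), ([154.8, 297.6], 0.52)]
wrist slot []
side slot [([225.5, 348.2], 0.66), ([172.4, 372.1], 0.56)]
wrist lip [([94.9, 311.8], 0.65)]
side lip [([226.4, 347.8], 0.88)]
   wrist side lip [ 0.5584 -0.0589  0.0809] 0.0035
wrist drawer_handle [([290.5, 317.5], 0.46)]
side drawer_handle [([215.7, 328.6], 0.92), ([354.3, 388.8], 0.72)]
```

View pics/wrist_t6.png

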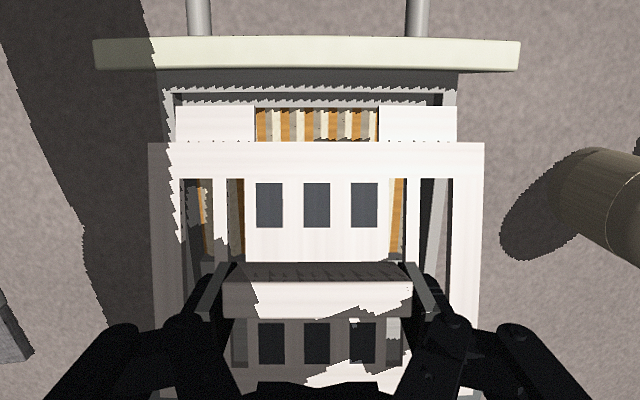

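```bash
python3 tilt.py 106; python3 - <<'E'
from gr import *
p=ctrl.read_camera("wrist");g=cv2.cvtColor(p["frame"],cv2.COLOR_RGB2GRAY)
print(g[20:115:2,311].tolist()); print(g[95:115,215].tolist(),g[95:115,420].tolist())
for r,z in [(38,.128),(70,.128),(88,.098)]:
    W=onz(p,(r,311),z);print(r,z,W[:2]@u,W[:2]@v)
print(np.array([onz(p,(54,c),.128)[:2]@v for c in (93,520)]),np.array([onz(p,(112,c),.1365)[:2]@v for c in (177,457)]))
E
```

```text
22.3167 tcp [ 0.6333 -0.0788  0.1653] u 0.6305 v 0.0988 jaw yaw 74.13 toolz [-0.0022  0.027  -0.9996] F [-0.7535 -0.4472 -3.369 ] open 0.807784339386666
theta 0.19549752797982048
tips underside u 0.5597 v 0.0974 z 0.1477 slot-frame x 0.0192 z 0.0677
far u 0.6931 z 0.1742
22.3667 tcp [ 0.6333 -0.0788  0.1653] u 0.6305 v 0.0988 jaw yaw 74.14 toolz [-0.0022  0.027  -0.9996] F [-0.2394 -0.359  -2.6602] open 0.8074496538685711
[146, 153, 156, 157, 149, 154, 154, 177, 232, 237, 237, 235, 237, 235, 235, 233, 236, 236, 236, 236, 235, 236, 187, 98, 55, 79, 80, 77, 77, 82, 76, 73, 128, 203, 197, 172, 73, 68, 71, 65, 48, 198, 198, 125, 49, 37, 157, 154]
[75, 77, 70, 74, 66, 49, 216, 199, 190, 189, 212, 241, 238, 234, 234, 235, 233, 233, 233, 232] [68, 74, 72, 72, 70, 52, 215, 199, 194, 186, 198, 255, 245, 245, 246, 246, 245, 245, 245, 244]
38 0.128 0.5289125793687169 0.09705335822944818
70 0.128 0.5434008948650297 0.09703571620646494
88 0.098 0.55244922617874 0.09727411594434819
[-0.0084  0.2003] [0.0334 0.1675]
```

Emit:
{"name": "servo_tool", "arguments": {"increments": [[0.6,-0.07,0.02,-0.3,0],[0.6,-0.07,0.02,-0.6,0],[0.6,-0.07,0.02,-0.9,0],[0.6,-0.07,0.02,-1.1,0],[0.6,-0.07,0.02,-1.25,0],[0.6,-0.07,0.02,-1.35,0],[0.6,-0.07,0.02,-1.4,0],[0.6,-0.07,0.02,-1.4,0],[0.6,-0.07,0.02,-1.4,0],[0.6,-0.07,0.02,-1.4,0]]}}

```text
time: 23.25
eef_pos: [0.631, -0.0781, 0.1101]
tcp_rot: [0.138, 0.99, 0.013, -0.002]
contact_force: [-0.6, -0.8, -2.8]
opening: 0.806
```

```bash
python3 gr.py; python3 - <<'E'
from h import *
p=ctrl.read_camera("wrist");cv2.imwrite("pics/t7.png",p["frame"][:,:,::-1]);g=cv2.cvtColor(p["frame"],cv2.COLOR_RGB2GRAY)
for c in (215,311,420): print(c,g[40:140:2,c].tolist())
E
```

```text
23.25 tcp [ 0.631  -0.0781  0.1101] u 0.6281 v 0.0988 jaw yaw 74.14 toolz [-0.0008  0.0266 -0.9996] F [-0.6194 -0.78   -2.816 ] open 0.8059123284838402
215 [232, 231, 231, 232, 230, 228, 232, 230, 231, 231, 231, 234, 200, 155, 71, 50, 77, 70, 75, 74, 72, 73, 73, 73, 71, 68, 69, 79, 190, 190, 171, 72, 63, 255, 236, 234, 234, 234, 232, 237, 235, 236, 235, 234, 232, 236, 236, 237, 239, 243]
311 [238, 234, 236, 233, 234, 236, 236, 235, 233, 235, 234, 230, 194, 154, 52, 64, 69, 79, 76, 75, 78, 83, 75, 79, 74, 68, 107, 192, 198, 197, 126, 72, 73, 76, 68, 148, 150, 191, 191, 203, 52, 47, 36, 158, 152, 153, 155, 161, 156, 154]
420 [235, 233, 234, 233, 234, 234, 236, 233, 235, 235, 234, 234, 228, 184, 131, 49, 75, 73, 68, 70, 72, 72, 67, 67, 76, 68, 63, 69, 40, 202, 211, 64, 53, 255, 245, 244, 244, 244, 245, 246, 247, 247, 246, 245, 245, 245, 247, 248, 248, 248]
```

Emit:
{"name": "servo_tool", "arguments": {"increments": [[0.6,0,0,-0.07,0],[0.6,0,0,-0.14,0],[0.6,0,0,-0.2,0],[0.6,0,0,-0.2,0],[0.6,-0.06,0.017,-0.2,0],[0.6,-0.12,0.035,-0.2,0],[0.6,-0.18,0.052,-0.2,0],[0.6,-0.24,0.07,-0.2,0],[0.6,-0.24,0.07,-0.2,0],[0.6,-0.24,0.07,-0.2,0]]}}

```text
time: 24.13
eef_pos: [0.6208, -0.0752, 0.102]
tcp_rot: [0.138, 0.99, 0.013, -0.003]
contact_force: [0.1, -0.1, -1.6]
opening: 0.809
```

```bash
python3 gr.py; python3 - <<'E'
from h import *
p=ctrl.read_camera("wrist");cv2.imwrite("pics/t8.png",p["frame"][:,:,::-1]);g=cv2.cvtColor(p["frame"],cv2.COLOR_RGB2GRAY)
for c in (215,311,420): print(c,g[40:160:2,c].tolist())
E
```

```text
24.1333 tcp [ 0.6208 -0.0752  0.102 ] u 0.6175 v 0.0989 jaw yaw 74.13 toolz [-0.0019  0.0269 -0.9996] F [ 0.0648 -0.0681 -1.5537] open 0.8085708126408354
215 [147, 150, 147, 163, 46, 54, 44, 188, 229, 230, 233, 234, 235, 235, 232, 233, 234, 232, 231, 232, 233, 232, 232, 232, 232, 232, 234, 234, 232, 191, 157, 64, 73, 77, 73, 73, 79, 73, 66, 68, 109, 195, 186, 197, 133, 89, 253, 242, 239, 243, 197, 241, 236, 237, 238, 237, 240, 239, 238, 236]
311 [159, 157, 159, 164, 167, 46, 48, 220, 233, 232, 236, 236, 235, 236, 236, 236, 235, 237, 238, 235, 236, 234, 235, 235, 236, 236, 235, 235, 231, 191, 139, 74, 81, 74, 79, 72, 77, 79, 76, 66, 210, 193, 195, 201, 59, 75, 77, 61, 152, 203, 190, 247, 243, 242, 243, 243, 245, 245, 245, 244]
420 [146, 149, 148, 151, 157, 156, 156, 141, 232, 232, 237, 237, 237, 237, 237, 237, 236, 238, 233, 237, 236, 237, 236, 234, 237, 236, 235, 237, 240, 208, 165, 58, 72, 71, 72, 69, 75, 75, 67, 73, 101, 176, 198, 201, 131, 98, 92, 244, 249, 249, 250, 248, 245, 246, 245, 243, 247, 247, 246, 246]
```

```bash
python3 - <<'E'
from gr import *
p=ctrl.read_camera("wrist")
for n,r,z in [("front outer",54,.128),("front inner",97.5,.128),("lip edge top",120,.098),("lip bottom",128,.092),("plate edge",141.5,.0915),("plate edge hi",141.5,.0935)]:
    W=onz(p,(r,311),z);print(n,W[:2]@u,W[:2]@v)
for c in (177,457,150,485): W=onz(p,(150,c),.094);print(c,W[:2]@v)
g=cv2.cvtColor(p["frame"],cv2.COLOR_RGB2GRAY);print(g[134,160:200:2].tolist(),g[134,440:480:2].tolist())
E
python3 look.py side,top t8 grille_grip,grille_tabs,slot
```

```text
24.1833 tcp [ 0.621  -0.0752  0.102 ] u 0.6176 v 0.0989 jaw yaw 74.13 toolz [-0.0019  0.0269 -0.9996] F [-0.5938  0.727  -1.4727] open 0.8114766842529316
front outer 0.5273862373541638 0.09658340382655112
front inner 0.540516063731221 0.09656313590754972
lip edge top 0.5508441969512852 0.09679654041416227
lip bottom 0.5548662043291047 0.0968393120077042
plate edge 0.5607435235012205 0.09683180267593967
plate edge hi 0.5604085172815015 0.09681562495397261
177 0.03917969732627643
457 0.16077791405951858
150 0.027347414814569298
485 0.17359744224114967
[72, 70, 61, 91, 61, 71, 70, 51, 255, 121, 138, 162, 251, 240, 237, 238, 252, 192, 254, 242] [248, 255, 209, 255, 253, 249, 248, 248, 239, 60, 59, 104, 65, 71, 67, 68, 72, 75, 42, 43]
24.2333 [ 0.621  -0.0752  0.102 ] [-0.7051 -0.6032 -2.2417] 0.8080453464289932
side grille_grip [([179.1, 253.0], 0.82), ([139.9, 293.1], 0.72), ([217.2, 367.9], 0.62)]
top grille_grip [([275.1, 248.2], 0.67), ([229.2, 180.9], 0.66)]
   side top grille_grip [0.227  0.2602 0.0089] 0.0013
   side top grille_grip [0.3781 0.4774 0.0253] 0.0022
side grille_tabs [([182.4, 269.4], 0.68), ([152.2, 300.5], 0.61), ([226.1, 345.3], 0.57)]
top grille_tabs [([258.5, 252.4], 0.84), ([220.7, 197.1], 0.74)]
   side top grille_tabs [ 0.2846  0.2483 -0.    ] 0.0055
   side top grille_tabs [ 0.4064  0.4337 -0.0062] 0.0029
side slot [([226.5, 347.0], 0.98), ([225.6, 370.9], 0.37)]
top slot [([128.2, 276.6], 0.46)]
```

```bash
python3 - <<'E'
import cv2
a=cv2.imread("pics/t8.png")[60:400,90:550]
a=cv2.convertScaleAbs(cv2.resize(a,(800,591),interpolation=cv2.INTER_CUBIC),alpha=1.0,beta=25)
cv2.imwrite("pics/t8b.png",a)
E
```

```text
(no output)
```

View pics/t8b.png

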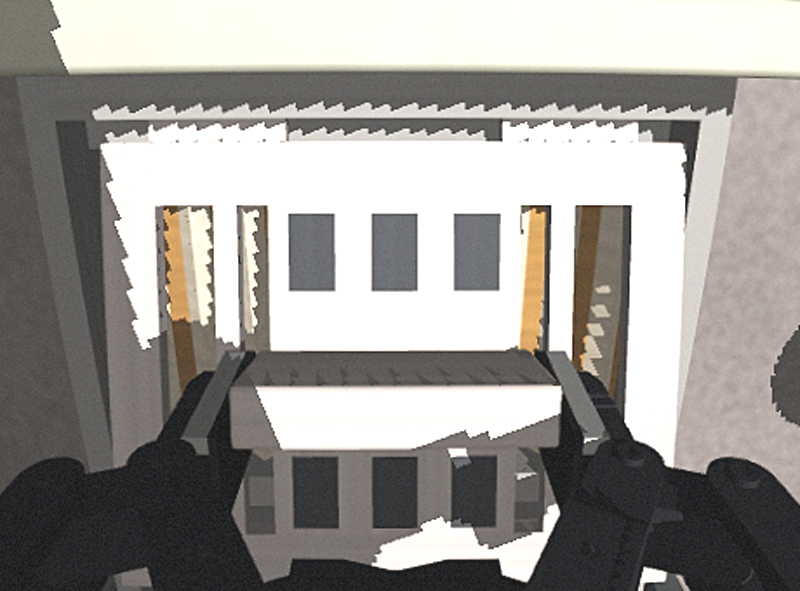

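Emit:
{"name": "servo_tool", "arguments": {"increments": [[0.6,-0.01,-0.03,0,0],[0.6,-0.02,-0.06,0,0],[0.6,-0.03,-0.096,0,0],[0.6,-0.06,-0.088,0,0],[0.6,-0.09,-0.08,0,0],[0.6,-0.12,-0.07,0,0],[0.6,-0.15,-0.062,0,0],[0.6,-0.15,-0.062,0,0],[0.6,-0.15,-0.062,0,0],[0.6,-0.15,-0.062,0,0]]}}

```text
time: 25.47
eef_pos: [0.6158, -0.0781, 0.1024]
tcp_rot: [0.138, 0.99, 0.013, -0.002]
contact_force: [1.3, -1.5, -1.9]
opening: 0.807
```

```bash
python3 gr.py; cat > prof.py <<'E'
from h import *
import sys
p=ctrl.read_camera("wrist");cv2.imwrite("pics/%s.png"%sys.argv[1],p["frame"][:,:,::-1]);g=cv2.cvtColor(p["frame"],cv2.COLOR_RGB2GRAY)
for c in (215,311,420): print(c,"r100",g[100:170:2,c].tolist())
for r in (150,155): print(r,"c100",g[r,100:175:2].tolist(),"c470",g[r,470:520:2].tolist())
E
python3 prof.py t9
```

```text
25.4667 tcp [ 0.6158 -0.0781  0.1024] u 0.6135 v 0.0946 jaw yaw 74.14 toolz [ 0.0003  0.026  -0.9997] F [ 1.3011 -1.4944 -1.9052] open 0.8074011460190779
215 r100 [233, 232, 231, 231, 233, 195, 147, 55, 72, 74, 72, 71, 69, 64, 62, 188, 191, 188, 197, 205, 245, 236, 236, 236, 236, 235, 240, 238, 239, 235, 236, 235, 237, 235, 236]
311 r100 [234, 234, 234, 233, 229, 185, 142, 68, 77, 79, 73, 75, 70, 69, 53, 191, 192, 193, 202, 72, 64, 255, 242, 242, 240, 242, 244, 245, 245, 244, 241, 242, 243, 245, 245]
420 r100 [235, 235, 234, 235, 236, 203, 161, 65, 72, 70, 72, 71, 68, 66, 64, 60, 34, 195, 202, 96, 80, 247, 245, 244, 243, 243, 245, 247, 245, 246, 245, 246, 246, 247, 248]
150 c100 [54, 58, 61, 55, 58, 60, 60, 53, 57, 70, 70, 69, 70, 73, 69, 72, 70, 62, 46, 38, 41, 45, 37, 35, 102, 94, 187, 236, 233, 230, 232, 233, 232, 234, 233, 236, 234, 234] c470 [239, 240, 239, 238, 238, 237, 244, 130, 39, 45, 40, 40, 33, 40, 106, 191, 191, 191, 189, 187, 187, 192, 187, 160, 152]
155 c100 [51, 51, 58, 58, 56, 62, 58, 53, 54, 74, 69, 66, 68, 72, 69, 73, 70, 75, 38, 37, 40, 39, 40, 35, 107, 99, 91, 224, 238, 236, 236, 235, 236, 236, 237, 235, 236, 236] c470 [245, 244, 243, 245, 245, 244, 249, 156, 36, 38, 44, 37, 37, 31, 168, 189, 191, 191, 188, 186, 185, 189, 186, 143, 150]
```

Emit:
{"name": "servo_tool", "arguments": {"increments": [[0.6,0.01,-0.003,-0.05,0],[0.6,0.03,-0.008,-0.1,0],[0.6,0.05,-0.014,-0.15,0],[0.6,0.07,-0.02,-0.2,0],[0.6,0.09,-0.025,-0.25,0],[0.6,0.11,-0.03,-0.3,0],[0.6,0.13,-0.037,-0.35,0],[0.6,0.15,-0.043,-0.4,0],[0.6,0.165,-0.048,-0.44,0],[0.6,0.17,-0.048,-0.48,0]], "grip_force": 20}}

```text
time: 26.35
eef_pos: [0.6233, -0.08, 0.0835]
tcp_rot: [0.138, 0.99, 0.013, -0.001]
contact_force: [2.7, 1.4, 7.5]
opening: 0.81
```

```bash
python3 gr.py; python3 prof.py t10
```

```text
26.35 tcp [ 0.6233 -0.08    0.0835] u 0.6212 v 0.0949 jaw yaw 74.14 toolz [ 0.0015  0.026  -0.9997] F [2.6674 1.3521 7.5206] open 0.8097129646155158
215 r100 [77, 82, 82, 76, 75, 75, 77, 95, 210, 209, 138, 108, 102, 103, 177, 238, 239, 239, 237, 235, 238, 239, 239, 237, 235, 234, 236, 238, 237, 237, 239, 240, 238, 234, 236]
311 r100 [82, 82, 85, 74, 73, 74, 76, 211, 210, 212, 76, 81, 78, 72, 53, 244, 238, 237, 237, 237, 239, 239, 239, 238, 235, 235, 239, 238, 239, 241, 241, 242, 238, 238, 237]
420 r100 [78, 84, 84, 80, 75, 78, 72, 125, 210, 214, 155, 105, 104, 230, 227, 240, 236, 238, 236, 235, 241, 239, 238, 239, 236, 236, 238, 239, 241, 242, 242, 243, 239, 239, 241]
150 c100 [73, 78, 84, 78, 82, 41, 44, 43, 42, 47, 42, 41, 44, 44, 48, 74, 103, 100, 100, 100, 103, 100, 88, 246, 236, 236, 234, 236, 236, 235, 236, 234, 235, 234, 236, 236, 236, 236] c470 [237, 234, 235, 236, 238, 236, 235, 236, 235, 237, 235, 233, 235, 235, 238, 175, 38, 39, 47, 45, 47, 43, 45, 44, 42]
155 c100 [79, 75, 74, 75, 79, 53, 41, 39, 39, 49, 47, 50, 45, 47, 43, 45, 109, 104, 105, 106, 99, 101, 104, 123, 245, 239, 238, 238, 236, 237, 238, 237, 236, 237, 236, 237, 236, 238] c470 [240, 240, 240, 239, 239, 239, 239, 240, 239, 240, 239, 240, 240, 239, 252, 50, 48, 39, 49, 46, 45, 52, 47, 51, 38]
```

Emit:
{"name": "servo_tool", "arguments": {"increments": [[0.6,0,0,-0.04,0],[0.6,0,0,-0.08,0],[0.6,0,0,-0.12,0],[0.6,0,0,-0.16,0],[0.6,0,0,-0.2,0],[0.6,0,0,-0.24,0],[0.6,0,0,-0.24,0],[0.6,0,0,-0.24,0],[0.6,0,0,-0.24,0],[0.6,0,0,-0.24,0]]}}

```text
time: 27.23
eef_pos: [0.6281, -0.0812, 0.0819]
tcp_rot: [0.137, 0.99, 0.011, 0.005]
contact_force: [-0.7, 4.1, 26.3]
opening: 0.812
```

```bash
python3 gr.py; python3 prof.py t11
```

```text
27.2333 tcp [ 0.6281 -0.0812  0.0819] u 0.6262 v 0.0951 jaw yaw 74.23 toolz [ 0.0124  0.021  -0.9997] F [-0.7183  4.078  26.288 ] open 0.8118346185029671
215 r100 [79, 81, 73, 71, 76, 68, 77, 211, 208, 189, 101, 107, 101, 211, 230, 236, 235, 237, 236, 237, 241, 239, 237, 236, 234, 235, 237, 236, 237, 236, 239, 240, 237, 237, 246]
311 r100 [81, 84, 77, 76, 77, 76, 47, 213, 209, 154, 76, 85, 83, 38, 245, 237, 239, 236, 236, 238, 239, 238, 237, 237, 234, 236, 237, 238, 241, 240, 242, 241, 237, 238, 238]
420 r100 [79, 79, 79, 77, 76, 75, 77, 128, 213, 204, 98, 107, 162, 236, 239, 236, 236, 235, 232, 235, 238, 238, 237, 237, 236, 237, 238, 240, 240, 241, 241, 241, 238, 236, 239]
150 c100 [75, 77, 76, 35, 44, 41, 41, 42, 48, 45, 41, 48, 42, 38, 107, 103, 99, 104, 99, 99, 102, 103, 85, 253, 237, 237, 237, 235, 236, 235, 236, 235, 235, 235, 235, 235, 235, 236] c470 [236, 236, 236, 236, 236, 235, 235, 234, 234, 235, 234, 233, 234, 234, 233, 248, 68, 43, 42, 47, 43, 46, 43, 49, 48]
155 c100 [74, 81, 80, 77, 43, 41, 38, 45, 48, 49, 47, 50, 43, 41, 66, 103, 101, 100, 95, 97, 106, 98, 98, 91, 253, 237, 234, 234, 235, 235, 236, 235, 236, 236, 234, 236, 235, 234] c470 [241, 240, 239, 239, 237, 241, 239, 239, 241, 241, 239, 240, 240, 239, 240, 242, 29, 43, 44, 44, 40, 45, 48, 42, 42]
```

Emit:
{"name": "servo_tool", "arguments": {"increments": [[0.6,0,0,0,0],[0.6,0,0,0,0],[0.85,0,0,0,0],[0.9,0,0,0,0],[1,0,0,0,0],[1,0,0,0,0],[1,0,0,0,0],[1,0,0,0.1,0],[1,0,0,0.3,0],[1,0,0,0.6,0]]}}

```text
time: 28.12
eef_pos: [0.6274, -0.081, 0.1056]
tcp_rot: [0.137, 0.99, 0.011, 0.004]
contact_force: [-0.1, 0.7, -0.3]
opening: 1.0
```

Emit:
{"name": "servo_tool", "arguments": {"increments": [[1,0,0,0.3,0],[1,0,0,0.7,0],[1,0,0,1.2,0],[1,0,0,1.8,0],[1,0,0,2.4,0],[1,0,0,3.0,0],[1,0,0,3.6,0],[1,0,0,4.0,0],[1,0,0,4.0,0],[1,0,0,4.0,0]]}}

```text
time: 28.95
eef_pos: [0.6281, -0.0812, 0.2681]
tcp_rot: [0.137, 0.99, 0.011, 0.006]
contact_force: [-0.5, -0.3, -1.0]
opening: 0.997
```

```bash
python3 gr.py; python3 look.py wrist,side,top s1 grille_grip,grille_tabs,slot,lip; python3 - <<'E'
from h import *
p=ctrl.read_camera("wrist")
for m in ctrl.masks_of(p,"grille")[:2]: print(m["conf"],m["extent"])
g=cv2.cvtColor(p["frame"],cv2.COLOR_RGB2GRAY)
# ascii thumbnail of the region
s=cv2.resize(g,(100,50),interpolation=cv2.INTER_AREA)
for r in s[:40]: print("".join(" .:-=+*#%@"[int(v)*9//255] for v in r))
E
```

```text
28.95 tcp [ 0.6281 -0.0812  0.2681] u 0.6261 v 0.0951 jaw yaw 74.23 toolz [ 0.0144  0.0204 -0.9997] F [-0.5046 -0.2568 -0.9928] open 0.9967062614756258
28.95 [ 0.6281 -0.0812  0.2681] [-0.5046 -0.2568 -0.9928] 0.9967062614756258
wrist grille_grip [([168.4, 311.9], 0.97)]
side grille_grip [([141.1, 295.6], 0.76), ([177.0, 254.3], 0.73), ([225.7, 369.0], 0.62)]
top grille_grip [([226.3, 179.5], 0.85), ([274.9, 251.1], 0.79), ([148.4, 354.3], 0.52)]
   wrist side grille_grip [ 0.62   -0.0803  0.1059] 0.0033
   wrist top grille_grip [ 0.6336 -0.0834  0.0663] 0.0007
   side top grille_grip [0.3876 0.4862 0.0123] 0.0025
   side top grille_grip [0.2328 0.2476 0.0304] 0.0038
   side top grille_grip [ 0.622  -0.0806  0.1058] 0.0052
wrist grille_tabs []
side grille_tabs [([226.0, 344.4], 0.71), ([182.3, 267.2], 0.71), ([152.3, 297.9], 0.61)]
top grille_tabs [([254.0, 253.6], 0.91), ([226.2, 198.9], 0.71)]
   side top grille_tabs [0.2884 0.243  0.0055] 0.0058
   side top grille_tabs [ 0.392   0.4259 -0.0002] 0.0068
wrist slot [([74.8, 316.5], 0.81), ([92.6, 312.4], 0.36)]
side slot [([224.7, 34
[... 3750 characters left out ...]
+++=:=+**+*++:::::::::::::...:::::--::-=*#############=*-.::==+*************++++*++*********++
+++***+++=-:+***+++::::::::::::.  .::::-=-::-======-=-------:=.... :-+********++*+*+++*+*+++*****+++
+*+***+==+=:=**+*+*=:::::::. .:   ..::::::::::::::::::::::::::...   --.=*******+*++*++++******++++++
+*+****+=++=:+****++::::::. .:.   ......:---:::------------------   .-- -********+**+++*++**+**+++++
*+***++*++++--******-::::: .:.    .::::=+++++++++++++++++++++++++    :-:.=***********+**++***+++++++
+++++***+++++*****+*+====  ::     .:::-+++++++++++++++++++++++++=     --. =*****************++++++++
++++********************. .:.     ::::++++++++++++++++++++++++++*:    .-:..+******+***+*****++++++++
```

```bash
python3 - <<'E'
from gr import *
p=ctrl.read_camera("wrist");g=cv2.cvtColor(p["frame"],cv2.COLOR_RGB2GRAY)
cv2.imwrite("pics/s2.png",p["frame"][:,:,::-1])
for c in (245,311,380): print(c,"r84",g[84:112,c].tolist(),"r212",g[212:236,c].tolist())
print("row110 c220",g[110,220:250].tolist(),"c380",g[110,385:412].tolist());print("row215 c220",g[215,220:250].tolist(),"c370",g[215,372:400].tolist())
E
```

```text
29.8 tcp [ 0.6275 -0.081   0.2657] u 0.6255 v 0.0951 jaw yaw 74.22 toolz [ 0.0103  0.0216 -0.9997] F [-0.1261  0.5279 -0.0929] open 1.002762790665508
245 r84 [82, 90, 90, 84, 81, 71, 81, 227, 222, 215, 91, 99, 169, 255, 252, 232, 244, 244, 243, 242, 245, 245, 244, 241, 240, 242, 242, 241] r212 [242, 242, 241, 242, 242, 240, 241, 240, 241, 241, 244, 243, 240, 232, 203, 144, 91, 97, 163, 220, 213, 210, 212, 209]
311 r84 [89, 83, 86, 86, 75, 73, 124, 200, 231, 188, 91, 79, 77, 58, 236, 253, 244, 242, 242, 243, 245, 245, 243, 242, 242, 244, 244, 246] r212 [239, 242, 243, 241, 242, 238, 240, 242, 243, 246, 244, 240, 231, 208, 212, 112, 89, 111, 176, 219, 210, 214, 212, 208]
380 r84 [87, 83, 87, 84, 83, 77, 67, 59, 109, 233, 187, 98, 109, 90, 185, 254, 246, 243, 240, 243, 245, 244, 246, 244, 243, 244, 246, 247] r212 [238, 241, 240, 241, 238, 241, 242, 244, 243, 244, 241, 229, 208, 209, 171, 91, 88, 127, 205, 216, 208, 203, 202, 213]
row110 c220 [217, 154, 74, 89, 92, 91, 33, 238, 253, 244, 244, 243, 242, 243, 244, 242, 243, 244, 242, 242, 242, 242, 243, 242, 242, 242, 243, 241, 243, 245] c380 [246, 246, 246, 246, 247, 245, 246, 246, 245, 252, 255, 95, 38, 48, 45, 51, 53, 43, 47, 144, 237, 223, 222, 219, 217, 218, 220]
row215 c220 [39, 218, 218, 209, 210, 213, 209, 215, 215, 189, 68, 88, 79, 97, 112, 131, 235, 249, 244, 245, 242, 243, 243, 245, 243, 242, 244, 244, 243, 245] c370 [241, 241, 242, 238, 240, 241, 241, 239, 241, 239, 241, 242, 240, 241, 241, 243, 255, 158, 52, 64, 51, 44, 44, 70, 213, 215, 214, 209]
```

```bash
python3 - <<'E'
from gr import *
from scipy.optimize import brentq
p=ctrl.read_camera("wrist")
for r,a,b,x in [(110,226.7,395.9,0),(215,235.6,388.9,0)]:
    w=lambda z: np.linalg.norm(onz(p,(r,a),z)-onz(p,(r,b),z))-.150
    print(r,"z",brentq(w,.03,.15),"v mid",(onz(p,(r,a),.086)+onz(p,(r,b),.086))[:2]@v/2)
for r in (97.7,224.5,230.5): W=onz(p,(r,311),.086);print(r,W[:2]@u-.5405)
E
```

```text
29.85 tcp [ 0.6274 -0.081   0.2656] u 0.6254 v 0.0951 jaw yaw 74.22 toolz [ 0.0102  0.0217 -0.9997] F [-0.1855 -0.1444 -0.5357] open 1.0003433222908287
110 z 0.086767055047305 v mid 0.09468159226814005
215 z 0.08585449713164377 v mid 0.09557414741145512
97.7 0.02001390738776998
224.5 0.14079211395041047
230.5 0.14726343708285283
```

Emit:
{"name": "servo_tool", "arguments": {"increments": [[1,0,0,0,-1.4],[1,-0.6,0.18,0,-2.8],[1,-1.2,0.35,0,-4.2],[1,-1.8,0.52,0,-5.6],[1,-2.4,0.7,0,-7],[0.7,-3.0,0.87,0,-8.4],[0.5,-3.48,1.01,0,-9.8],[0.5,-3.48,1.01,0,-11.2],[0.5,-3.48,1.01,0,-12.6],[0.5,-3.48,1.01,0,-14]]}}

```text
time: 30.73
eef_pos: [0.4879, -0.0404, 0.266]
tcp_rot: [0.683, 0.731, 0.008, 0.01]
contact_force: [-0.1, 0.3, -0.3]
opening: 0.499
```

```bash
python3 gr.py; python3 look.py wrist,side,top e1 drawer_handle
```

```text
30.7333 tcp [ 0.4879 -0.0404  0.266 ] u 0.4802 v 0.0956 jaw yaw 3.89 toolz [ 0.0249 -0.0027 -0.9997] F [-0.1276  0.2686 -0.2988] open 0.4986488212837761
30.7333 [ 0.4879 -0.0404  0.266 ] [-0.1276  0.2686 -0.2988] 0.4986488212837761
wrist drawer_handle [([177.4, 313.2], 0.56)]
side drawer_handle [([216.6, 327.8], 0.7)]
top drawer_handle []
   wrist side drawer_handle [ 0.4913 -0.0408  0.1098] 0.002
```

Emit:
{"name": "servo_tool", "arguments": {"increments": [[0.5,0.03,0,0,-1.4],[0.5,0.03,0,0,-2.8],[0.5,0.03,0,-0.6,-3.98],[0.5,0.03,0,-1.4,-3.98],[0.5,0.03,0,-2.3,-3.98],[0.5,0.03,0,-3.2,-3.98],[0.5,0.03,0,-3.9,-3.98],[0.5,0.03,0,-4.25,-3.98],[0.3,0.03,0,-4.25,-3.98],[0,0.03,0,-4.25,-3.98]], "grip_force": 40}}

```text
time: 31.87
eef_pos: [0.4892, -0.0406, 0.0951]
tcp_rot: [0.796, 0.605, 0.005, 0.01]
contact_force: [1.1, 0.8, 0.4]
opening: 0.227
```

Emit:
{"name": "servo_tool", "arguments": {"increments": [[0,0,0,0,0],[0,0,0,0,0],[0,0,0,0,0],[0,0.1,-0.029,0,0],[0,0.25,-0.072,0,0],[0,0.45,-0.129,0,0],[0,0.65,-0.186,0,0],[0,0.85,-0.244,0,0],[0,1.05,-0.3,0,0],[0,1.25,-0.358,0,0]]}}

```text
time: 32.7
eef_pos: [0.5407, -0.0555, 0.0964]
tcp_rot: [0.796, 0.605, 0.005, 0.01]
contact_force: [-3.3, -0.1, 6.3]
opening: 0.125
```

Emit:
{"name": "servo_tool", "arguments": {"increments": [[0,0.25,-0.072,0,0],[0,0.5,-0.143,0,0],[0,0.75,-0.215,0,0],[0,1.0,-0.287,0,0],[0,1.25,-0.358,0,0],[0,1.5,-0.43,0,0],[0,1.75,-0.5,0,0],[0,2.0,-0.573,0,0],[0,2.15,-0.616,0,0],[0,2.3,-0.66,0,0]]}}

```text
time: 33.53
eef_pos: [0.6336, -0.0822, 0.0965]
tcp_rot: [0.796, 0.605, 0.005, 0.01]
contact_force: [-3.2, 0.5, 3.6]
opening: 0.124
```

Emit:
{"name": "servo_tool", "arguments": {"increments": [[0,0.12,-0.034,0,0],[0,0.25,-0.072,0,0],[0,0.37,-0.106,0,0],[0,0.5,-0.143,0,0],[0,0.6,-0.172,0,0],[0,0.68,-0.195,0,0],[0,0.74,-0.212,0,0],[0,0.78,-0.224,0,0],[0,0.82,-0.235,0,0],[0,0.86,-0.247,0,0]]}}

```text
time: 34.37
eef_pos: [0.6599, -0.0898, 0.0963]
tcp_rot: [0.796, 0.606, -0.003, 0.0]
contact_force: [-31.8, 6.2, 22.0]
opening: 0.125
```

Emit:
{"name": "servo_tool", "arguments": {"increments": [[0,0,0,0,0],[0.3,0,0,0,0],[0.45,0,0,0,0],[0.45,0,0,0,0],[0.45,0,0,0,0],[0.45,0,0,0.6,0],[0.45,0,0,1.4,0],[0.45,0,0,2.2,0],[0.45,0,0,3.0,0],[0.45,-0.5,0.1,3.8,0]]}}

```text
time: 35.2
eef_pos: [0.6418, -0.0865, 0.2496]
tcp_rot: [0.796, 0.606, -0.002, 0.001]
contact_force: [-0.1, -0.3, 1.0]
opening: 0.453
```

Emit:
{"name": "servo_tool", "arguments": {"increments": [[0.45,-0.5,0.1,0.3,0],[0.45,-1,0.2,0.3,0],[0.45,-1.5,0.3,0.3,0],[0.45,-1.5,0.3,0.3,0],[0.45,-1.5,0.3,0.3,0],[0.45,-1.5,0.3,0.3,0],[0.45,-1.5,0.3,0.3,0],[0.45,-1.5,0.3,0.3,0],[0.45,-1.5,0.3,0.3,0],[0.45,-1.5,0.3,0.3,0]]}}

```text
time: 36.03
eef_pos: [0.5821, -0.0747, 0.2613]
tcp_rot: [0.796, 0.606, -0.003, 0.001]
contact_force: [0.5, 1.2, 0.0]
opening: 0.451
```

```bash
python3 gr.py; python3 look.py wrist,side,top f1 drawer_handle,unit_front,slot,lip,jar,pot,brush; python3 - <<'E'
from gr import *
p=ctrl.read_camera("wrist");g=cv2.cvtColor(p["frame"],cv2.COLOR_RGB2GRAY)
s=cv2.resize(g,(106,50),interpolation=cv2.INTER_AREA)
for r in s[:36,40:]: print("".join(" .:-=+*#%@"[int(x)*9//255] for x in r))
for r in (130,150,170): print(r,g[r,380:560:3].tolist())
E
```

```text
36.0333 tcp [ 0.5821 -0.0747  0.2613] u 0.5802 v 0.0887 jaw yaw -15.45 toolz [-0.0026 -0.0049 -1.    ] F [0.4988 1.2224 0.0454] open 0.45103594469037067
36.0333 [ 0.5821 -0.0747  0.2613] [0.4988 1.2224 0.0454] 0.45103594469037067
wrist drawer_handle [([189.8, 502.1], 0.71), ([171.2, 407.7], 0.67)]
side drawer_handle [([226.1, 385.3], 0.58)]
top drawer_handle []
   wrist side drawer_handle [ 0.6623 -0.0893  0.1098] 0.0028
wrist unit_front [([186.4, 497.0], 0.82)]
side unit_front [([221.5, 403.5], 0.81)]
top unit_front [([117.1, 363.4], 0.8)]
   wrist side unit_front [ 0.7148 -0.1062  0.1478] 0.0023
   wrist top unit_front [ 0.715  -0.1047  0.1521] 0.0004
   side top unit_front [ 0.7145 -0.1054  0.146 ] 0.0015
wrist slot [([161.8, 466.3], 0.57)]
side slot [([234.7, 401.8], 0.63)]
top slot [([120.5, 362.1], 0.85)]
   wrist side slot [ 0.7181 -0.1031  0.0834] 0.0011
   wrist top slot [ 0.724  -0.1089  0.068 ] 0.0008
   side top slot [ 0.7172 -0.1071  0.088 ] 0.0016
wrist lip [([377.1, 416.7], 0.46)]
side lip [([237.0, 404.4], 0.57)]
top lip [([118.1, 361.3], 0.68)]
   side top lip [ 0.72
[... 3183 characters left out ...]
2, 69, 77, 88, 141, 181, 182, 186, 189, 191, 188, 186, 187, 185, 188, 178, 181, 186, 176, 182, 186]
150 [206, 199, 188, 193, 202, 199, 204, 213, 164, 217, 236, 237, 212, 97, 61, 211, 194, 149, 141, 143, 146, 141, 145, 146, 145, 150, 141, 151, 144, 148, 146, 255, 254, 254, 254, 253, 255, 123, 128, 70, 78, 85, 168, 184, 189, 194, 192, 185, 187, 184, 183, 188, 184, 188, 184, 182, 182, 186, 187, 185]
170 [198, 195, 203, 210, 196, 196, 199, 205, 177, 231, 238, 227, 165, 87, 110, 162, 139, 143, 147, 143, 147, 146, 147, 145, 149, 143, 147, 151, 146, 148, 255, 254, 254, 254, 254, 255, 127, 124, 76, 82, 84, 175, 187, 189, 185, 187, 190, 189, 187, 187, 181, 187, 190, 190, 189, 189, 194, 190, 186, 188]
```

```bash
python3 -c "
from plant import ctrl
print(ctrl.sign_off(), ctrl.get_state()['time'])"
```

```text
the job is handed in; nothing more can be done
the job is handed in; nothing more can be done
```

The job is handed in: the grille is seated in the drawer, the drawer is closed, and the arm is clear. It took about 38 s of the 61 s allowed, and no verdict was reported.

**What I did**
- I pulled the drawer to its stop; it met about 33 N there, after 174.5 mm of travel.
- I gripped the largest grille by the ends of its rib and tilted it to about 0.45 rad by pressing its far edge on the unit's roof edge. Pressing the tabs on the drawer front brought that back to about 0.2 rad.
- I slid the tabs under the lip, lowered the grille flat under control, and let go. I then pushed the drawer home by its handle.

**Last checks**
- **Grille seated, after letting go:** the plate's top measured 86.8 mm high near the front and 85.9 mm at the far end, against 86 mm expected. It was centred to within about 1–2 mm.
- **Drawer:** the handle travelled about 179–180 mm back and met about 32 N at the closed end.
- **Bystanders:** the pot and brush were found where they started. The jar was seen only from above at the end, at the same place within about 2 pixels.

**Checks that disagreed or are missing**
- The depth of the tab tips under the lip came out between about 0 and 4 mm depending on the view. All of these are within tolerance.
- While I was inserting the grille, the tilt read 0.20 rad from the image and 0.25 rad from contact.
- The tool had a small unwanted lean of up to about 0.03 rad after some of the pressing, and it could not be corrected through the interface.
- The grille could not be seen once the drawer was closed, so its final seating inside is inferred from the check before closing.

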